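# Clear the tool pile onto the shadow pads

### The job

Take the pile of tape measure, sanding block and wooden offcut apart and put the four things away on their own shadow pads: the red marker on the red shadow, the tape measure upright on the yellow one, the sanding block flat on the blue one and the offcut flat on the white one, each centred on its painted shadow and lined up with it lengthwise (either way round). The marker now lies on the tape measure's pad, so clear it away before the tape measure can stand there. Let nothing topple, leave the glue bottle and the yellow pencil where they are, and let go of everything at the end.

Things in the scene. Friction and masses are not known exactly. Their poses are not given: they have to be found in the camera images.
- tape_measure: Yellow pocket tape measure with a black disc, standing upright on top of the pile: 37 (x, thickness) x 76 (y, length) x 65 mm high, the flat sides facing +x and -x. Origin: centre of its underside, z up. Grasp across its thickness. About 0.28 kg.
- sanding_block: Brown-red sanding block (cork wrapped in abrasive paper), lying flat in the middle of the pile, across the offcut: 62 (x) x 110 (y) x 34 mm high. Origin: centre of its underside (its solid foot begins 2 mm higher), z up. Grasp across its 62 mm. About 0.06 kg.
- offcut: Pale sawn wooden offcut lying flat on the desk at the bottom of the pile: 70 (x) x 130 (y) x 19 mm high. Origin: centre of its underside, z up. Grasp across its 70 mm. About 0.08 kg.
- marker: Red felt marker, lying on the tape measure's pad: 17 (x) x 136 (y) x 18 mm high. It does not roll. Origin: centre of its underside, z up, barrel along y. Grasp across the barrel at its middle. About 0.016 kg.
- marker_pad: Fixed dark rubber rest pad, 100 (x) x 150 (y) x 4 mm thick, with a long thin red painted shadow of 17 x 136 mm in its middle: the place of the marker. Origin: centre of its underside; its top is at +4 mm. The shadow's long side lies along the pad's own y.
- tape_pad: Fixed dark rubber rest pad, 100 (x) x 150 (y) x 4 mm thick, with a short yellow painted shadow of 37 x 76 mm in its middle: the place of the tape measure. Origin: centre of its underside; its top is at +4 mm. The shadow's long side lies along the pad's own y.
- sanding_pad: Fixed dark rubber rest pad, 100 (x) x 150 (y) x 4 mm thick, with a blue painted shadow of 62 x 110 mm in its middle: the place of the sanding block. Origin: centre of its underside; its top is at +4 mm. The shadow's long side lies along the pad's own y.
- offcut_pad: Fixed dark rubber rest pad, 100 (x) x 150 (y) x 4 mm thick, with a white painted shadow of 70 x 130 mm in its middle: the place of the offcut. Origin: centre of its underside; its top is at +4 mm. The shadow's long side lies along the pad's own y.
- glue_bottle: Loose yellow glue bottle with an orange cap, standing, 40 x 62 x 200 mm high. Origin: centre of its underside. To be left where it stands.
- pencil: Loose yellow carpenter's pencil lying on the desk, 14 (x) x 170 (y, length) x 8 mm high. Origin: underside of its middle. To be left where it lies.

How it is judged:
By the outcome, as a careful person would: the job done as asked, in the order asked, and still so for the second after the job is handed in, with the robot touching nothing.
It also fails if it takes over 128 s, if anything falls off the work surface, if the arm or the gripper's body presses on something with over 40 N, if the wrist force passes 120 N, or if a joint passes its speed limit or range.

### The arm

A 6-joint arm with a two-finger parallel gripper is mounted at the origin on a cart in front of the work surface, level with it; the furniture and walls round the work are solid. World frame = base frame: x ahead of the robot, y to its left, z up, the work surface at z = 0. Lengths are in m, angles in rad, forces in N, time in s.
With the tool pointing down it reaches from about 0.425 to 0.95 m from the base axis. Payload 3.5 kg.
Tool frame: the origin (TCP) lies at the very end of the fingers, on their centre line; the grasp point (between the pads) lies 19 mm behind it; z points along the fingers, y is the line along which they close (so a half turn about z gives the same grasp; the last joint's range is limited). The gripper opens to 85 mm and grips with 20 to 120 N. Pads are 22 mm wide; open, the fingers measure 114 mm over their backs; the gripper's body (76 mm by 85 mm) begins 54 mm behind the grasp point. The pads swing forward as they close: fully open they stand 13 mm farther back than shut.
Start: joints at [-1.285, 0.286, 1.577, -0, 1.279, -0.15], TCP at [0.285, -0.612, 0.231] pointing down, gripper open.
Joint ranges: [-2.77, 2.77], [-0.9, 2.22], [0.21, 2.48], [-1.53, 4.67], [0.24, 2.81], [-2.84, 2.84]. Speed limits (rad/s): [2.79, 2.79, 3.14, 3.14, 3.14, 3.14].

### API

Orientations are given as a unit quaternion [x, y, z, w].
In Python, from plant import get_state, read_camera, sign_off, recognise gives the robot as it stands.
- The arm moves only by the tool arm_command, never from a script. Its argument "steps" is a list of rows, each an object with "translation": the shift along the tool's x, y, z scaled (see below), a list of three; "twist": the turn, a rotation vector about the tool's x, y, z scaled (see below), a list of three; "fingers": the opening, from -1 (shut) to 1 (fully open). In form: [{"translation": [x, y, z], "twist": [rx, ry, rz], "fingers": fingers}, ...]. A call has 1 to 5 rows; each row is the pose to reach, as a shift and turn from the pose commanded when the call began, along the tool's axes at that moment; what a row does not reach only later rows make up. The controller multiplies each number of a shift by 75 cm and each number of a turn by 60 degrees. A row lasts 1/8 s, in which the tool goes at most 62.5 mm and 10.7 degrees, less where a joint would pass 70% of its speed; a pose out of reach is approached as far as the arm can. A call with a number of a shift or a turn outside -1 to 1 is refused whole. A call with a gripper value outside its range is refused whole. The fingers move at their own pace and stop on an object; "grip_force" is the grip in N (left out, the last holds). Time passes only in rows, so rows that repeat a pose let the fingers close. It gives the time, the measured TCP pose, the force, the opening and the grip force at its end, in the units of the state.
- get_state(): the state, without advancing time (a new reading comes with each control period).
- read_camera(name): name is "scene" or "side" or "wrist"; returns a dict with "pixels" (384x512x3 uint8, red, green, blue), "K" (3x3 intrinsics, pixels), "R" (3x3) and "t" (3): a world point X has camera coordinates R X + t; the wrist camera has in their place "T_tool_cam" (4x4, takes a point from camera to tool coordinates, whose origin is the TCP and whose axes are the flange's). Camera axes: x right, y down, z forward; pixel columns grow to the right and rows downward; lengths in m; the calibration is good to about 2 mm. A picture is of the moment at which its call begins: read the wrist's pose just before it. There is no depth.
- sign_off(): hands the job in; it is judged then, once.
Trained networks look in a picture, given as the dict that the camera call returned (one of the last four; its "shot" number tells which), for a name from the list of things; names that differ only in an ending like _2 or _b are one class to them, and where a whole thing is asked for, a point or a joint stands for the part that bears it (a point fixed in the world has none). Each returns a list of dicts, best first, with "conf" (0 to 1); they miss things now and then, are a little off and sometimes report something else, mostly with a low value. They report only what shows in the picture. A call takes as long as a camera call.
- recognise(picture, query): "point" ([row, column] in pixels, amid what is visible of it).
The state is a dict: "time": time; "qpos": joint angles; "dq": joint speeds; "joint_efforts": joint torques, N m; "eef_pos": TCP position; "tcp_rot": TCP orientation; "contact_force": force on the tool from outside, world axes, zero at the start; "wrist_torque": the same for the moment, N m; "opening": opening from 0.0 (shut) to 1.0 (fully open); "finger_force": force on a finger pad.
Only numpy, scipy, OpenCV 4.12 (cv2) and the standard library are available. Lean on these libraries where they do the work, as an engineer would, in place of code of your own. Each camera call takes 0.05 s, during which the arm holds its last target. There are 200 camera calls.

## Working session

There is one attempt and no reset: what is moved stays moved. The work goes in short steps, Python scripts to look and compute and a tool call to move; the robot and the scene stay as the last step left them, time stands still between calls to the robot, and variables do not carry over. Pictures are saved under pics/ and viewed, at most 14 in all, crops included, and the job is handed in when it is done.

Besides the shell and the picture viewer there is one more tool, called after ">>>" in YAML: its name, and indented under it one key for each argument. arm_command: Moves the arm, as the interface text tells. Shifts and turns lie within -1 to 1; 1 stands for 75 cm of shift or 60 degrees of turn. Its arguments: {"type":"object","properties":{"steps":{"type":"array"},"grip_force":{"type":"number"}},"required":["steps"]}

```bash
ls; mkdir -p pics
python3 - <<'E'
from plant import *
import cv2,numpy as np
s=get_state();print(s)
for n in ("scene","side"):
    c=read_camera(n);cv2.imwrite(f"pics/{n}0.png",cv2.cvtColor(c["pixels"],cv2.COLOR_RGB2BGR))
    print(n,c["K"].tolist(),c["R"].tolist(),c["t"].tolist())
    for q in "tape_measure sanding_block offcut marker marker_pad tape_pad sanding_pad offcut_pad glue_bottle pencil".split():
        r=recognise(c,q);print(q,[(np.round(d["point"]).tolist(),round(d["conf"],2)) for d in r[:2]])
c=read_camera("wrist");print(c["K"],c["T_tool_cam"])
E
```

```text
pics
{'time': 0.0, 'qpos': array([-1.28499317e+00,  2.87202976e-01,  1.57817302e+00, -1.82945726e-05,
        1.27860215e+00, -1.50024569e-01]), 'dq': array([ 0.00014004, -0.00017946,  0.00094515, -0.00172994, -0.00109678,
        0.00175131]), 'joint_efforts': array([ 9.69159191e-04, -4.05981338e+01, -2.92625731e+01, -2.38465248e-05,
        5.86585971e-03, -4.61174565e-06]), 'eef_pos': array([ 0.28477913, -0.61126071,  0.22992446]), 'tcp_rot': array([ 9.76349316e-01,  2.16195721e-01, -8.96484778e-05, -1.18940046e-03]), 'contact_force': array([-0.12115042, -0.2450935 , -0.29463187]), 'wrist_torque': array([ 0.02896353, -0.00253053,  0.04653605]), 'finger_force': 0.0, 'opening': 1.002351649593851}
scene [[413.22675970005156, 0.0, 247.28756423338848], [0.0, 413.22675970005156, 190.31547847584736], [0.0, 0.0, 1.0]] [[-0.8543148585346115, -0.519597421974021, -0.01283127292739046], [-0.3907264596515796, 0.6583153582879839, -0.643392355231476], [0.3427520331305546, -0.5446461310980868, -0.7654290533189583]] [0.46531231276766266, 0.24832085931775036, 0.9424740584066639]
tape_measure [([293
[... 825 characters left out ...]
79), ([243.0, 263.0], 0.17)]
offcut [([282.0, 255.0], 0.75)]
marker [([231.0, 200.0], 0.55)]
marker_pad [([178.0, 269.0], 0.79)]
tape_pad [([234.0, 194.0], 0.6)]
sanding_pad [([212.0, 279.0], 0.59)]
offcut_pad [([190.0, 338.0], 0.7)]
glue_bottle [([169.0, 220.0], 0.57), ([241.0, 263.0], 0.29)]
pencil []
[[336.0859004    0.         257.49042098]
 [  0.         336.0859004  192.70233612]
 [  0.           0.           1.        ]] [[ 2.56793080e-05 -9.49355917e-01 -3.14202710e-01  8.17195843e-02]
 [ 9.99999980e-01  8.66371190e-05 -1.80043495e-04 -1.45696967e-04]
 [ 1.98146975e-04 -3.14202699e-01  9.49355900e-01 -1.43151917e-01]
 [ 0.00000000e+00  0.00000000e+00  0.00000000e+00  1.00000000e+00]]
```

Run:
```python
import cv2
a=cv2.imread("pics/scene0.png")[110:370,120:400]
cv2.imwrite("pics/scene0c.png",cv2.resize(a,None,fx=2.3,fy=2.3,interpolation=cv2.INTER_CUBIC))
```

```text
(no output)
```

View pics/scene0c.png

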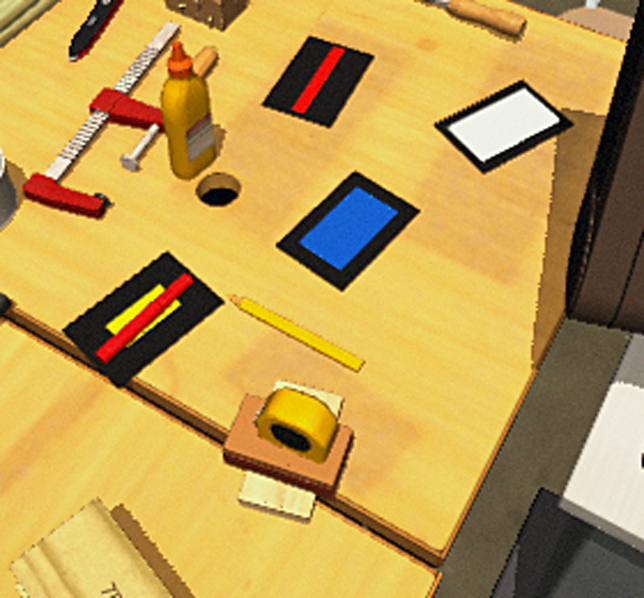

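View pics/side0.png

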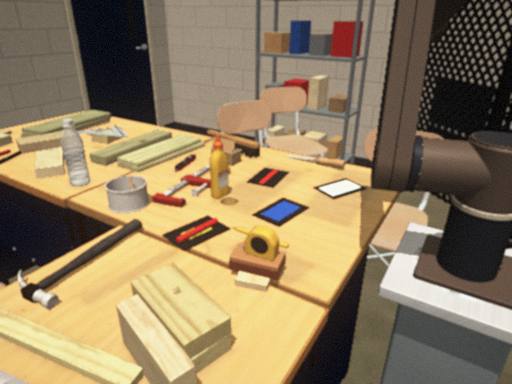

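The crops show four pads (red top, white right, blue centre, yellow lower left with the marker on it) and the pile at about (250, 300) in the scene image. The pencil lies between the pile and the tape pad, and the bottle is behind it. Next I fit rectangles in world coordinates.

```bash
cat > h.py <<'E'
from plant import *
import cv2,numpy as np
from scipy.spatial.transform import Rotation as Ro
def cam(n):
    s=get_state(); c=read_camera(n)
    if n=="wrist":
        M=np.eye(4);M[:3,:3]=Ro.from_quat(s["tcp_rot"]).as_matrix();M[:3,3]=s["eef_pos"]
        W=np.linalg.inv(M@c["T_tool_cam"]);c["R"],c["t"]=W[:3,:3],W[:3,3]
    c["R"],c["t"]=np.array(c["R"]),np.array(c["t"])
    return c
def bp(c,uv,z):
    uv=np.atleast_2d(uv).astype(float)
    d=np.c_[uv,np.ones(len(uv))]@np.linalg.inv(c["K"]).T@c["R"]
    o=-c["R"].T@c["t"]
    return (o+d*((z-o[2])/d[:,2])[:,None])[:,:2]
def proj(c,X):
    p=np.atleast_2d(X)@c["R"].T+c["t"];p=p@np.array(c["K"]).T
    return p[:,:2]/p[:,2:]
def rect(c,mask,rc,z,hull=True):
    # component nearest to rc -> min-area rect in the plane z: centre, (short,long), yaw of the long side from +y (deg)
    n,l,st,_=cv2.connectedComponentsWithStats(mask.astype(np.uint8),connectivity=8)
    ys,xs=np.nonzero(mask); k=[l[y,x] for y,x in zip(ys,xs) if st[l[y,x],4]>30]
    p=[(y,x) for y,x in zip(ys,xs) if st[l[y,x],4]>30]
    i=k[int(np.argmin(((np.array(p)-rc)**2).sum(1)))]
    ct=max(cv2.findContours((l==i).astype(np.uint8),cv2.RETR_EXTERNAL,cv2.CHAIN_APPROX_NONE)[0],key=len)[:,0]
    w=bp(c,ct,z); r=cv2.minAreaRect((w*1000).astype(np.float32))
    b=cv2.boxPoints(r);e1,e2=b[1]-b[0],b[2]-b[1]
    L=e1 if np.hypot(*e1)>np.hypot(*e2) else e2
    yaw=(np.degrees(np.arctan2(-L[0],L[1]))+90)%180-90
    return np.round(r[0],1),np.round(sorted(r[1]),1),round(float(yaw),1)
def masks(c):
    h,s,v=[a.astype(int) for a in cv2.split(cv2.cvtColor(c["pixels"],cv2.COLOR_RGB2HSV))]
    return dict(dark=v<60,blue=(h>95)&(h<125)&(s>120),white=(s<40)&(v>170),red=((h<4)|(h>174))&(s>180)&(v>110),yellow=(h>20)&(h<32)&(s>190)&(v>130))
def save(c,n,roi=None,f=1):
    a=cv2.cvtColor(c["pixels"],cv2.COLOR_RGB2BGR)
    if roi: a=a[roi[0]:roi[1],roi[2]:roi[3]]
    cv2.imwrite("pics/"+n,cv2.resize(a,None,fx=f,fy=f,interpolation=cv2.INTER_CUBIC))
E
python3 - <<'E'
from h import *
P={"scene":dict(mp=(146,258),tp=(249,176),sp=(210,272),op=(165,338)),"side":dict(mp=(178,269),tp=(234,194),sp=(212,279),op=(190,338))}
for n in P:
    c=cam(n);m=masks(c)
    for k,rc in P[n].items(): print(n,k,"dark",*rect(c,m["dark"],rc,.004))
    for k,co in (("mp","red"),("tp","red"),("tp","yellow"),("sp","blue"),("op","white")):
        try: print(n,k,co,*rect(c,m[co],P[n][k],.004 if not(k=="tp" and co=="red") else .013))
        except Exception as e: print(k,e)
    for q,z in(("tape_measure",.09),("sanding_block",.04),("offcut",.019),("pencil",.008)):
        r=recognise(c,q)
        if r: print(q,bp(c,r[0]["point"][::-1],z).round(3))
E
```

```text
scene mp dark [ 634.3 -212.8] [ 97.2 147.2] 6.0
scene tp dark [672.4 345.8] [243.3 464.5] -41.3
scene sp dark [478.3 -14.4] [ 97.3 147.7] -9.2
scene op dark [ 388.2 -260.7] [ 98.6 148.7] -26.2
scene mp red [ 635.1 -214.4] [ 17.8 135.2] 5.8
scene tp red [605.2 207.1] [ 18.4 136.1] -8.3
scene tp yellow [623.7 202.5] [14.3 74.8] -13.7
scene sp blue [479.  -16.3] [ 64.8 113.5] -8.7
scene op white [ 389.4 -262.2] [ 69.  129.6] -26.4
tape_measure [[0.375 0.261]]
sanding_block [[0.388 0.278]]
offcut [[0.366 0.3  ]]
pencil [[0.453 0.134]]
side mp dark [ 603.4 -208.1] [ 27.6 121.7] 7.0
side tp dark [440.1 175.1] [31.1 56.3] 43.0
side sp dark [444.5  31.3] [13.  63.6] -14.8
side op dark [ 108.8 -408.5] [409.8 902.5] 33.4
side mp red [ 634.2 -207.8] [ 23.4 127.9] 6.0
side tp red [606.5 211.5] [ 26.4 136.7] -8.7
tp operands could not be broadcast together with shapes (0,) (2,) 
side sp blue [478.3 -13.8] [ 66.6 113.6] -9.3
side op white [ 388.5 -259.1] [ 75.  134.6] -25.5
tape_measure [[0.365 0.278]]
sanding_block [[0.381 0.287]]
offcut [[0.37  0.316]]
```

```bash
cat > go.py <<'E'
# go.py x y z psi [x y z psi ...]: waypoints in m, psi = world angle (deg) of the closing line; prints chained moves
import sys
from h import *
s=get_state();p=s["eef_pos"];R=Ro.from_quat(s["tcp_rot"])
a=np.array(sys.argv[1:],float).reshape(-1,4)
print("t",round(s["time"],2),"pos",p.round(4),"psi",np.degrees(np.arctan2(*R.as_matrix()[[1,0],1])).round(2),"F",s["contact_force"].round(1),"op",round(s["opening"],3))
for x,y,z,ps in a:
    T=np.array([x,y,z]);f=np.radians(ps)
    Rt=Ro.from_matrix(np.array([[-np.sin(f),np.cos(f),0],[np.cos(f),np.sin(f),0],[0,0,-1]]))
    tr=R.inv().apply(T-p)/.75;tw=(R.inv()*Rt).as_rotvec(degrees=True)/60
    print("T",tr.round(4).tolist(),"W",tw.round(4).tolist(),"rows",np.ceil(max(np.linalg.norm(T-p)/.0625,np.linalg.norm(tw)*60/10.7)))
    p,R=T,Rt
E
python3 - <<'E'
from h import *
c=cam("scene")
print(bp(c,[[202,186],[200,160]],.0),bp(c,[[200,160]],.1))
E
python3 go.py .5 -.4 .33 -30  .62 -.12 .35 0  .5 .22 .35 0
```

```text
[[ 0.68748737  0.01225078]
 [ 0.75221952 -0.06867551]] [[0.686761   0.00575418]]
t 1.7 pos [ 0.285  -0.6119  0.2314] psi -65.03 F [-0.5 -0.2 -0. ] op 0.999
T [0.3792, -0.1351, -0.1315] W [0.0001, -0.0, -0.5839] rows 6.0
T [0.4033, -0.0481, -0.0267] W [0.0, 0.0, -0.5] rows 5.0
T [0.4533, -0.16, 0.0] W [0.0, 0.0, 0.0] rows 6.0
```

>>> arm_command:
  steps:
    - {"translation": [0.33,-0.11,-0.13],"twist": [0,0,-0.5],"fingers": 1}
    - {"translation": [0.33,-0.11,-0.13],"twist": [0,0,-0.5],"fingers": 1}
    - {"translation": [0.33,-0.11,-0.13],"twist": [0,0,-0.5],"fingers": 1}
    - {"translation": [0.33,-0.11,-0.13],"twist": [0,0,-0.5],"fingers": 1}
    - {"translation": [0.33,-0.11,-0.13],"twist": [0,0,-0.5],"fingers": 1}

```text
time: 2.33
eef_pos: [0.4769, -0.4305, 0.3312]
tcp_rot: [0.886, 0.463, 0.001, 0.002]
contact_force: [-0.2, -0.0, 0.2]
opening: 1.002
finger_force: 0.0
```

```bash
python3 go.py .6 -.19 .34 -10  .56 .1 .35 0  .5 .25 .35 0
```

```text
t 2.33 pos [ 0.4769 -0.4305  0.3312] psi -34.86 F [-0.2 -0.   0.2] op 1.002
T [0.357, -0.0486, -0.0121] W [0.0029, 0.001, -0.4143] rows 5.0
T [0.3715, -0.1197, -0.0133] W [0.0, 0.0, -0.1667] rows 5.0
T [0.2, -0.08, 0.0] W [0.0, 0.0, 0.0] rows 3.0
```

>>> arm_command:
  steps:
    - {"translation": [0.357,-0.049,-0.012],"twist": [0,0,-0.414],"fingers": 1}
    - {"translation": [0.357,-0.049,-0.012],"twist": [0,0,-0.414],"fingers": 1}
    - {"translation": [0.357,-0.049,-0.012],"twist": [0,0,-0.414],"fingers": 1}
    - {"translation": [0.357,-0.049,-0.012],"twist": [0,0,-0.414],"fingers": 1}
    - {"translation": [0.357,-0.049,-0.012],"twist": [0,0,-0.414],"fingers": 1}

```text
time: 2.95
eef_pos: [0.5992, -0.1891, 0.3382]
tcp_rot: [0.766, 0.643, 0.0, 0.0]
contact_force: [-0.3, -0.5, -0.4]
opening: 1.001
finger_force: 0.0
```

>>> arm_command:
  steps:
    - {"translation": [0.372,-0.12,-0.013],"twist": [0,0,-0.167],"fingers": 1}
    - {"translation": [0.372,-0.12,-0.013],"twist": [0,0,-0.167],"fingers": 1}
    - {"translation": [0.372,-0.12,-0.013],"twist": [0,0,-0.167],"fingers": 1}
    - {"translation": [0.372,-0.12,-0.013],"twist": [0,0,-0.167],"fingers": 1}
    - {"translation": [0.372,-0.12,-0.013],"twist": [0,0,-0.167],"fingers": 1}

```text
time: 3.58
eef_pos: [0.5584, 0.0998, 0.3479]
tcp_rot: [0.708, 0.706, 0.0, 0.0]
contact_force: [1.0, 0.3, 0.3]
opening: 1.003
finger_force: 0.0
```

>>> arm_command:
  steps:
    - {"translation": [0.2,-0.08,0],"twist": [0,0,0],"fingers": 1}
    - {"translation": [0.2,-0.08,0],"twist": [0,0,0],"fingers": 1}
    - {"translation": [0.2,-0.08,0],"twist": [0,0,0],"fingers": 1}
    - {"translation": [0.2,-0.08,0],"twist": [0,0,0],"fingers": 1}

```text
time: 4.08
eef_pos: [0.4986, 0.2497, 0.3477]
tcp_rot: [0.707, 0.707, 0.0, 0.0]
contact_force: [0.6, -1.0, -1.1]
opening: 0.998
finger_force: 0.0
```

Run:
```python
from h import *
s=get_state();print(s["eef_pos"])
c=cam("wrist");save(c,"w1.png",None,1.5);m=masks(c);np.savez("w1.npz",pixels=c["pixels"],K=c["K"],R=c["R"],t=c["t"])
for q,z in (("tape_measure",.118),("sanding_block",.053),("offcut",.019),("marker",.022),("tape_pad",.004),("sanding_pad",.004),("pencil",.004)):
    r=recognise(c,q)
    if r: print(q,np.round(r[0]["point"]),round(r[0]["conf"],2),bp(c,r[0]["point"][::-1],z).round(3))
    if q=="marker": print(*rect(c,m["red"],r[0]["point"],.018))
    if q=="tape_pad": print(*rect(c,m["dark"],r[0]["point"],.004),*rect(c,m["yellow"],r[0]["point"],.004))
    if q=="sanding_pad": print(*rect(c,m["dark"],r[0]["point"],.004),*rect(c,m["blue"],r[0]["point"],.004))
```

```text
[0.49862    0.24968489 0.34774579]
tape_measure [142. 161.] 0.85 [[0.392 0.267]]
sanding_block [121. 198.] 0.73 [[0.423 0.282]]
offcut [158. 186.] 0.76 [[0.397 0.227]]
marker [163. 331.] 0.79 [[0.605 0.221]]
[612.8 252.3] [15.1 48.1] -9.6
tape_pad [167. 336.] 0.8 [[0.617 0.211]]
[618.8 216.5] [108.4 135.3] -7.0 [624.  203.3] [18.  75.2] -13.5
sanding_pad [289. 245.] 0.92 [[ 0.479 -0.002]]
[481.4 -14. ] [ 99.7 149.9] -9.1 [481.2 -15.6] [ 63.  112.2] -9.0
pencil [212. 234.] 0.87 [[0.463 0.138]]
```

View pics/w1.png

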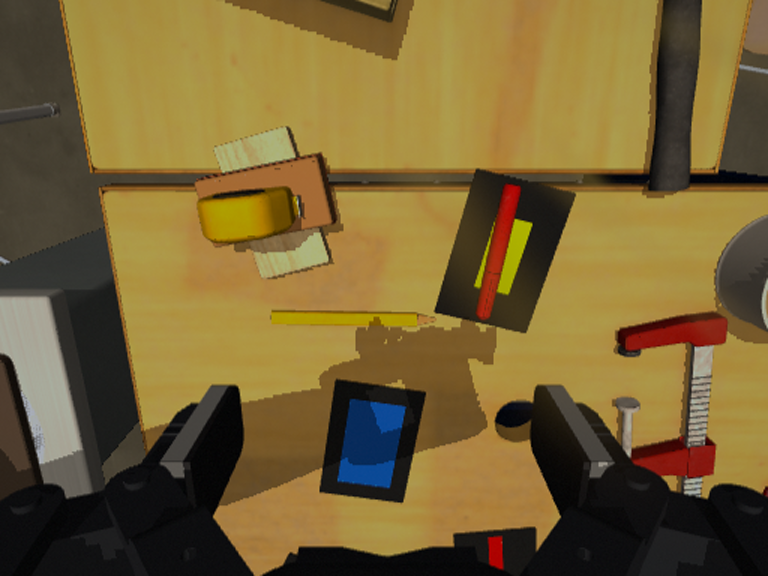

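The wrist view shows the marker at about (497, 250) on the tape pad. The pile is at (265, 205): the offcut is nearly along y, with the block and tape across it, and the pencil lies at (350, 318). I'll back-project the corners I picked.

```bash
cat > w1.py <<'E'
from h import *
d=np.load("w1.npz");c={k:d[k] for k in d}
def pts(l,z): return bp(c,np.array(l)/1.5-.2,z)*1000
def desc(n,l,z):
    w=pts(l,z);r=cv2.minAreaRect(w.astype(np.float32));b=cv2.boxPoints(r);e=max((b[1]-b[0],b[2]-b[1]),key=lambda v:np.hypot(*v))
    print(n,"mean",w.mean(0).round(1),"size",np.round(r[1],1),"yaw",round((np.degrees(np.arctan2(-e[0],e[1]))+90)%180-90,1),w.round(0).tolist())
desc("tapepad",[(477,170),(574,196),(528,332),(436,313)],.004)
desc("offcut",[(290,127),(215,147),(262,278),(331,263)],.019)
print("block",pts([(321,153),(336,225),(196,180)],.053).round(1).tolist())
desc("marker",[(505,184),(521,186),(490,320),(477,318)],.018)
desc("pencil",[(272,311),(272,325),(436,318),(436,322)],.006)
E
python3 w1.py
python3 - <<'E'
from h import *
d=np.load("w1.npz");c={k:d[k] for k in d}
h,s,v=[a.astype(int) for a in cv2.split(cv2.cvtColor(c["pixels"],cv2.COLOR_RGB2HSV))]
m=((h<6)|(h>172))&(s>150)&(v>70)
print("marker",*rect(c,m,(167,331),.015))
for n,b in (("brown",(h>=4)&(h<16)&(s>90)&(v>60)),("tapeyel",(h>18)&(h<30)&(s>215)&(v>90))):
    try:print(n,*rect(c,b,(140,165),.053 if n=="brown" else .1))
    except Exception as e:print(n,e)
for p in [(120,200),(140,215),(142,161),(105,170)]: print(p,h[p],s[p],v[p])
E
```

```text
tapepad mean [615.7 204.8] size [148.4  99.3] yaw -13.3 [[585.0, 288.0], [679.0, 264.0], [648.0, 123.0], [551.0, 144.0]]
offcut mean [395.5 256.3] size [ 70.7 130. ] yaw 14.4 [[414.0, 327.0], [345.0, 310.0], [378.0, 186.0], [446.0, 202.0]]
block [[444.6, 306.6], [455.2, 245.5], [337.0, 284.3]]
marker mean [607.  209.5] size [134.8  15. ] yaw -8.6 [[609.0, 277.0], [624.0, 275.0], [604.0, 142.0], [591.0, 144.0]]
pencil mean [466.1 138.1] size [170.1  15.5] yaw -88.9 [[382.0, 147.0], [381.0, 131.0], [551.0, 139.0], [551.0, 135.0]]
marker [611.  235.8] [16.7 81.9] -8.5
brown [394.2 267.3] [ 61.7 112.8] -80.5
tapeyel [388.9 261.6] [37.  71.2] -81.0
(120, 200) 14 175 166
(140, 215) 14 175 165
(142, 161) 26 255 174
(105, 170) 23 111 174
```

```bash
python3 go.py .606 .208 .08 -8.4  .606 .208 .006 -8.4 .58 .2 .25 -5 .58 -.07 .28 4
```

```text
t 4.47 pos [0.4999 0.2474 0.3475] psi -0.27 F [-0.9 -0.2 -0.3] op 1.0
T [-0.0518, 0.1418, 0.3567] W [-0.0001, 0.0001, 0.1354] rows 5.0
T [0.0, 0.0, 0.0987] W [0.0, 0.0, 0.0] rows 2.0
T [-0.0156, -0.0327, -0.3253] W [0.0, 0.0, -0.0567] rows 4.0
T [-0.3586, 0.0314, -0.04] W [0.0, 0.0, -0.15] rows 5.0
```

Run:
```python
from h import *
for i in range(5):
    print(get_state()["eef_pos"].round(4),get_state()["qpos"].round(4)); read_camera("side")
```

```text
[0.4999 0.2474 0.3475] [ 2.7780e-01 -4.0200e-02  1.7259e+00 -1.0000e-04  1.4560e+00  2.8250e-01]
[0.4998 0.2476 0.3475] [ 2.7810e-01 -4.0200e-02  1.7259e+00 -1.0000e-04  1.4560e+00  2.8260e-01]
[0.4997 0.2478 0.3475] [ 2.785e-01 -4.020e-02  1.726e+00 -1.000e-04  1.456e+00  2.826e-01]
[0.4996 0.2479 0.3476] [ 0.2788 -0.0403  1.7259 -0.      1.456   0.2826]
[0.4995 0.2481 0.3476] [ 0.2791 -0.0403  1.7259 -0.      1.456   0.2826]
```

>>> arm_command:
  steps:
    - {"translation": [-0.052,0.142,0.357],"twist": [0,0,0.135],"fingers": 0}
    - {"translation": [-0.052,0.142,0.357],"twist": [0,0,0.135],"fingers": 0}
    - {"translation": [-0.052,0.142,0.357],"twist": [0,0,0.135],"fingers": 0}
    - {"translation": [-0.052,0.142,0.357],"twist": [0,0,0.135],"fingers": 0}
    - {"translation": [-0.052,0.142,0.357],"twist": [0,0,0.135],"fingers": 0}

```text
time: 5.35
eef_pos: [0.605, 0.2083, 0.0762]
tcp_rot: [0.756, 0.654, -0.002, -0.001]
contact_force: [0.8, 0.5, 0.2]
opening: 0.495
finger_force: 0.0
```

```bash
python3 - <<'E'
from h import *
for i in range(3):
    print(get_state()["eef_pos"].round(4)); c=cam("wrist")
save(c,"w2.png")
E
python3 go.py .606 .208 .006 -8.4
```

```text
[0.605  0.2083 0.0762]
[0.6035 0.2069 0.0711]
[0.603  0.2076 0.0736]
t 5.5 pos [0.6042 0.2085 0.077 ] psi -8.32 F [0.1 0.1 0.5] op 0.503
T [-0.0001, 0.003, 0.0946] W [-0.0055, 0.0017, 0.0014] rows 2.0
```

View pics/w2.png

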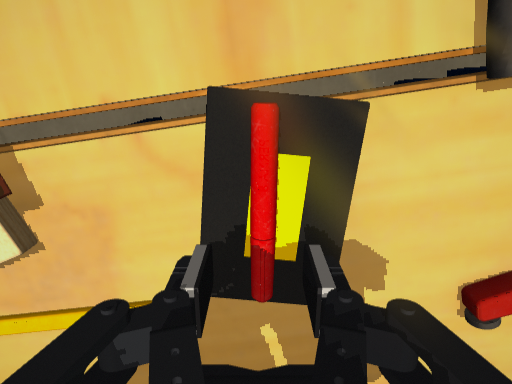

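The marker runs from (264, 104) to (262, 300), between and parallel to the fingers, and the yellow shadow is at about (278, 207). I'll refine the marker and pad poses from this view.

```bash
python3 - <<'E'
from h import *
c=cam("wrist");print(get_state()["eef_pos"])
h,s,v=[a.astype(int) for a in cv2.split(cv2.cvtColor(c["pixels"],cv2.COLOR_RGB2HSV))]
print("marker",*rect(c,((h<8)|(h>170))&(s>150)&(v>60),(200,262),.015))
w=bp(c,[(207.5,86.5),(368.5,102),(340,230)],.004)*1000;print(w.round(1).tolist(),(w[0]+w[1])/2)
e=w[1]-w[0];u=e/np.hypot(*e);n=np.array([u[1],-u[0]]);print("pad centre",(w[0]+w[1])/2+75*n,np.hypot(*e),np.degrees(np.arctan2(u[1],u[0])))
E
python3 go.py .606 .208 .006 -8.4
```

```text
[0.60552762 0.2091344  0.07966293]
marker [606.7 208.5] [ 16.7 136.6] -8.8
[[585.5, 290.4], [682.7, 266.9], [659.3, 182.5]] [634.07335568 278.67854985]
pad centre [616.46870801 205.77397948] 99.95065354436525 -13.575627316483764
t 5.55 pos [0.6055 0.2091 0.0797] psi -8.28 F [0.8 0.1 1.2] op 0.5
T [-0.0014, 0.001, 0.0982] W [-0.0012, 0.0003, 0.002] rows 2.0
```

>>> arm_command:
  steps:
    - {"translation": [0,0.001,0.03],"twist": [0,0,0.005],"fingers": 0}
    - {"translation": [0,0.001,0.06],"twist": [0,0,0.005],"fingers": 0}
    - {"translation": [0,0.001,0.083],"twist": [0,0,0.005],"fingers": 0}
    - {"translation": [0,0.001,0.094],"twist": [0,0,0.005],"fingers": 0}
    - {"translation": [0,0.001,0.098],"twist": [0,0,0.005],"fingers": 0}

```text
time: 6.18
eef_pos: [0.6061, 0.209, 0.0055]
tcp_rot: [0.758, 0.652, -0.0, -0.0]
contact_force: [0.6, 0.9, 0.0]
opening: 0.499
finger_force: 0.0
```

>>> arm_command:
  steps:
    - {"translation": [0,0,0],"twist": [0,0,0],"fingers": -0.4}
    - {"translation": [0,0,0],"twist": [0,0,0],"fingers": -0.8}
    - {"translation": [0,0,0],"twist": [0,0,0],"fingers": -1}
    - {"translation": [0,0,0],"twist": [0,0,0],"fingers": -1}
    - {"translation": [0,0,0],"twist": [0,0,0],"fingers": -1}
  grip_force: 25

```text
time: 6.8
eef_pos: [0.6071, 0.2091, 0.0071]
tcp_rot: [0.758, 0.652, 0.001, 0.0]
contact_force: [-1.0, -0.4, 3.4]
opening: 0.189
finger_force: 27.0
```

```bash
python3 go.py .606 .208 .06 -8.4 .57 .17 .25 -5 .57 -.09 .28 6
```

```text
t 6.8 pos [0.6071 0.2091 0.0071] psi -8.57 F [-1.  -0.4  3.4] op 0.189
T [-0.0016, -0.0011, -0.0705] W [0.0013, -0.0004, -0.0028] rows 1.0
T [-0.0571, -0.0401, -0.2533] W [0.0, 0.0, -0.0567] rows 4.0
T [-0.3453, 0.0302, -0.04] W [0.0, 0.0, -0.1833] rows 5.0
```

>>> arm_command:
  steps:
    - {"translation": [0,0,-0.03],"twist": [0,0,0],"fingers": -1}
    - {"translation": [0,0,-0.07],"twist": [0,0,0],"fingers": -1}

```text
time: 7.05
eef_pos: [0.6056, 0.2088, 0.0592]
tcp_rot: [0.758, 0.652, -0.001, -0.001]
contact_force: [0.0, 0.4, -0.0]
opening: 0.188
finger_force: 26.6
```

>>> arm_command:
  steps:
    - {"translation": [-0.057,-0.04,-0.253],"twist": [0,0,-0.057],"fingers": -1}
    - {"translation": [-0.057,-0.04,-0.253],"twist": [0,0,-0.057],"fingers": -1}
    - {"translation": [-0.057,-0.04,-0.253],"twist": [0,0,-0.057],"fingers": -1}
    - {"translation": [-0.057,-0.04,-0.253],"twist": [0,0,-0.057],"fingers": -1}

```text
time: 7.55
eef_pos: [0.5725, 0.1711, 0.2568]
tcp_rot: [0.738, 0.674, 0.005, 0.004]
contact_force: [0.6, 0.6, -0.5]
opening: 0.189
finger_force: 26.6
```

>>> arm_command:
  steps:
    - {"translation": [-0.345,0.03,-0.04],"twist": [0,0,-0.183],"fingers": -1}
    - {"translation": [-0.345,0.03,-0.04],"twist": [0,0,-0.183],"fingers": -1}
    - {"translation": [-0.345,0.03,-0.04],"twist": [0,0,-0.183],"fingers": -1}
    - {"translation": [-0.345,0.03,-0.04],"twist": [0,0,-0.183],"fingers": -1}
    - {"translation": [-0.345,0.03,-0.04],"twist": [0,0,-0.183],"fingers": -1}

```text
time: 8.18
eef_pos: [0.5691, -0.0916, 0.2788]
tcp_rot: [0.672, 0.741, -0.0, 0.0]
contact_force: [0.6, 0.1, -0.4]
opening: 0.191
finger_force: 26.6
```

```bash
python3 go.py .62 -.19 .2 6 .6345 -.2125 .05 6 .6345 -.2125 .008 6
```

```text
t 8.18 pos [ 0.5691 -0.0916  0.2788] psi 5.59 F [ 0.6  0.1 -0.4] op 0.191
T [-0.1371, 0.0548, 0.105] W [-0.0003, 0.0003, -0.0069] rows 3.0
T [-0.0319, 0.0161, 0.2] W [0.0, 0.0, 0.0] rows 3.0
T [0.0, 0.0, 0.056] W [0.0, 0.0, 0.0] rows 1.0
```

Move nearer, settle, and measure both the pad and the held marker with the wrist camera.

>>> arm_command:
  steps:
    - {"translation": [-0.137,0.055,0.105],"twist": [0,0,-0.007],"fingers": -1}
    - {"translation": [-0.137,0.055,0.105],"twist": [0,0,-0.007],"fingers": -1}
    - {"translation": [-0.137,0.055,0.105],"twist": [0,0,-0.007],"fingers": -1}
    - {"translation": [-0.137,0.055,0.105],"twist": [0,0,-0.007],"fingers": -1}
    - {"translation": [-0.137,0.055,0.105],"twist": [0,0,-0.007],"fingers": -1}

```text
time: 8.8
eef_pos: [0.6216, -0.1852, 0.2016]
tcp_rot: [0.667, 0.745, 0.001, 0.001]
contact_force: [-0.4, 0.3, -0.0]
opening: 0.19
finger_force: 26.6
```

Run:
```python
from h import *
c=cam("wrist");c=cam("wrist");m=masks(c);save(c,"w3.png")
np.savez("w3.npz",pixels=c["pixels"],K=c["K"],R=c["R"],t=c["t"])
s=get_state();print(s["eef_pos"],proj(c,[s["eef_pos"]]))
for q in ("marker_pad","marker"):
    r=recognise(c,q);print(q,r[:2])
    if r and q=="marker_pad":print(*rect(c,m["dark"],r[0]["point"],.004))
h,s,v=[a.astype(int) for a in cv2.split(cv2.cvtColor(c["pixels"],cv2.COLOR_RGB2HSV))]
print(*rect(c,((h<8)|(h>170))&(s>150)&(v>60),(260,258),.2))
```

```text
[ 0.6216111  -0.18537132  0.2019446 ] [[255.73368459 259.96085088]]
marker_pad [{'point': [181.7, 290.3], 'conf': 0.78}]
[ 637.6 -310. ] [340.4 637.3] -83.8
marker [{'point': [230.0, 255.9], 'conf': 0.71}]
[ 622.6 -186.7] [ 17.8 136.3] 6.6
```

View pics/w3.png

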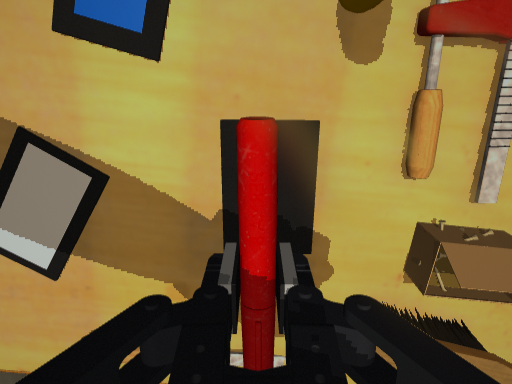

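The marker is held straight at (258, 240), over its pad, whose top edge runs from (221, 121) to (320, 121). Corners of the white and blue pads also show, so I'll back-project those too.

```bash
python3 - <<'E'
from h import *
d=np.load("w3.npz");c={k:d[k] for k in d}
w=bp(c,[(221,120.5),(320,120.5),(312,253)],.004)*1000;print(w.round(1))
def f(a,b,L=75):
    e=b-a;u=e/np.hypot(*e);n=np.array([u[1],-u[0]]);print("centre",((a+b)/2+L*n).round(1),np.hypot(*e).round(1),np.degrees(np.arctan2(u[1],u[0])).round(1))
f(w[0],w[1])
w=bp(c,[(21,126.5),(109,178),(56,280)],.004)*1000;f(w[0],w[1]);print((w[1]-w[2]),"diag centre",(w[0]+w[2])/2)
E
python3 go.py .6345 -.2125 .05 6 .6345 -.2125 .008 6
```

```text
[[ 581.9 -145.3]
 [ 680.1 -134.4]
 [ 696.1 -281.8]]
centre [ 639.3 -214.4] 98.8 6.3
centre [ 392.  -262.1] 96.8 -27.3
[ 64.87196268 131.63210527] diag centre [ 393.96699377 -261.31717039]
t 9.0 pos [ 0.6214 -0.1857  0.2015] psi 6.32 F [-0.5 -0.8 -0. ] op 0.187
T [-0.0372, 0.013, 0.202] W [0.0019, 0.0011, 0.0054] rows 3.0
T [0.0, 0.0, 0.056] W [0.0, 0.0, 0.0] rows 1.0
```

>>> arm_command:
  steps:
    - {"translation": [-0.037,0.016,0.17],"twist": [0,0,0],"fingers": -1}
    - {"translation": [-0.037,0.016,0.17],"twist": [0,0,0],"fingers": -1}
    - {"translation": [-0.037,0.016,0.17],"twist": [0,0,0],"fingers": -1}
    - {"translation": [-0.037,0.016,0.17],"twist": [0,0,0],"fingers": -1}

```text
time: 9.5
eef_pos: [0.6367, -0.2128, 0.0738]
tcp_rot: [0.667, 0.745, 0.0, 0.001]
contact_force: [0.1, -0.8, -0.3]
opening: 0.188
finger_force: 26.6
```

Run:
```python
from h import *
c=cam("wrist");c=cam("wrist");save(c,"w4.png")
np.savez("w4.npz",pixels=c["pixels"],K=c["K"],R=c["R"],t=c["t"])
s=get_state();print(s["eef_pos"],s["tcp_rot"])
h,s,v=[a.astype(int) for a in cv2.split(cv2.cvtColor(c["pixels"],cv2.COLOR_RGB2HSV))]
print(*rect(c,((h<8)|(h>170))&(s>150)&(v>60),(260,258),.07))
```

```text
[ 0.63816702 -0.2134062   0.07644977] [0.66731997 0.74476439 0.00085802 0.00305367]
[ 638.5 -214.1] [ 18.6 145.4] 6.4
```

View pics/w4.png

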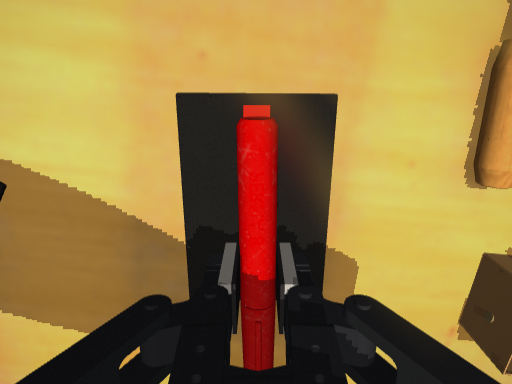

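The marker is collinear with the red shadow end visible at (257, 110) and centred in the pad, whose corners are at (177, 94) and (337, 94).

```bash
python3 - <<'E'
from h import *
d=np.load("w4.npz");c={k:d[k] for k in d}
w=bp(c,[(176.5,93),(337.5,94)],.004)*1000
a,b=w;e=b-a;u=e/np.hypot(*e);n=np.array([u[1],-u[0]]);print("centre",((a+b)/2+75*n).round(1),np.hypot(*e).round(1),np.degrees(np.arctan2(u[1],u[0])).round(1))
print("red end->centre",(bp(c,[(256.5,105)],.004)*1000+68*n).round(1))
E
python3 go.py .6367 -.213 .009 6.3
```

```text
centre [ 638.3 -214.1] 98.6 5.9
red end->centre [[ 637.9 -213.9]]
t 9.6 pos [ 0.6382 -0.2134  0.0764] psi 6.28 F [-0.4  1.5  0.4] op 0.191
T [0.0011, -0.0024, 0.0899] W [0.0051, 0.0033, -0.0004] rows 2.0
```

>>> arm_command:
  steps:
    - {"translation": [0,0.001,0.03],"twist": [0,0,0],"fingers": -1}
    - {"translation": [0,0.001,0.06],"twist": [0,0,0],"fingers": -1}
    - {"translation": [0,0.001,0.078],"twist": [0,0,0],"fingers": -1}
    - {"translation": [0,0.001,0.086],"twist": [0,0,0],"fingers": -1}
    - {"translation": [0,0.001,0.087],"twist": [0,0,0],"fingers": -1}

```text
time: 10.22
eef_pos: [0.6367, -0.2126, 0.0071]
tcp_rot: [0.667, 0.745, -0.0, -0.001]
contact_force: [-2.2, 1.1, 4.8]
opening: 0.19
finger_force: 27.2
```

```bash
python3 go.py .6376 -.2135 .007 6.2
```

```text
t 10.22 pos [ 0.6367 -0.2126  0.0071] psi 6.25 F [-2.2  1.1  4.8] op 0.19
T [-0.0014, 0.001, 0.0002] W [-0.0008, -0.0008, 0.0009] rows 1.0
```

>>> arm_command:
  steps:
    - {"translation": [-0.001,0.001,0],"twist": [0,0,0],"fingers": -1}
    - {"translation": [-0.001,0.001,0],"twist": [0,0,0],"fingers": -0.2}
    - {"translation": [-0.001,0.001,0],"twist": [0,0,0],"fingers": 0}
    - {"translation": [-0.001,0.001,-0.04],"twist": [0,0,0],"fingers": 0}
    - {"translation": [-0.001,0.001,-0.1],"twist": [0,0,0],"fingers": 0}

```text
time: 10.85
eef_pos: [0.6361, -0.2128, 0.0804]
tcp_rot: [0.668, 0.745, -0.001, -0.002]
contact_force: [0.4, 0.4, 0.6]
opening: 0.501
finger_force: 0.0
```

>>> arm_command:
  steps:
    - {"translation": [0.07,0,-0.12],"twist": [0,0,0],"fingers": 0}
    - {"translation": [0.07,0,-0.12],"twist": [0,0,0],"fingers": 0}
    - {"translation": [0.07,0,-0.12],"twist": [0,0,0],"fingers": 0}
    - {"translation": [0.07,0,-0.12],"twist": [0,0,0],"fingers": 0}

```text
time: 11.35
eef_pos: [0.6313, -0.1612, 0.171]
tcp_rot: [0.667, 0.745, -0.0, -0.001]
contact_force: [-0.5, -0.4, 0.0]
opening: 0.501
finger_force: 0.0
```

```bash
python3 - <<'E'
from h import *
c=cam("wrist");c=cam("wrist");save(c,"w5.png")
np.savez("w5.npz",pixels=c["pixels"],K=c["K"],R=c["R"],t=c["t"])
h,s,v=[a.astype(int) for a in cv2.split(cv2.cvtColor(c["pixels"],cv2.COLOR_RGB2HSV))]
m=masks(c);r=recognise(c,"marker_pad")[0];print(r)
mk=((h<8)|(h>170))&(s>150)&(v>60)
print(*rect(c,mk,r["point"],.015)); print(*rect(c,(v<75)|mk,r["point"],.004))
c=cam("scene");m=masks(c);print(*rect(c,m["red"],(146,258),.015),*rect(c,m["dark"],(146,258),.004))
E
python3 go.py .57 -.1 .28 0
```

```text
{'point': [211.3, 250.4], 'conf': 0.66}
[ 638.2 -212.3] [ 17.1 138.3] 5.8
[ 641.9 -279.6] [281.5 606.3] -83.6
[ 632.4 -208.4] [ 23.3 144.6] 6.5 [ 633.9 -213.8] [ 98.5 148. ] 6.2
t 11.55 pos [ 0.6309 -0.1615  0.1698] psi 6.2 F [-0.7 -0.1  0.7] op 0.502
T [0.0906, -0.0724, -0.1466] W [-0.0031, -0.0014, 0.1034] rows 3.0
```

View pics/w5.png

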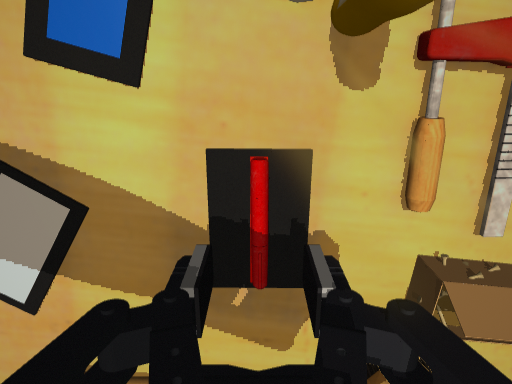

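The marker lies along its pad (rows 157–288, column 259), with the pad's corners at (206, 149) and (313, 149). I'll check the centring numerically.

Run:
```python
from h import *
d=np.load("w5.npz");c={k:d[k] for k in d}
g=c["pixels"].max(2).astype(int)
print("col 230 rows",g[140:156,230],g[280:296,230]);print("row 200",g[200,200:216],g[200,300:318]);print("red col 259",c["pixels"][148:164,259,0],c["pixels"][282:296,259].tolist())
w=bp(c,[(206.5,148.5),(313,148.5)],.004)*1000
a,b=w;e=b-a;u=e/np.hypot(*e);n=np.array([u[1],-u[0]]);print("centre",((a+b)/2+75*n).round(1),np.hypot(*e).round(1),np.degrees(np.arctan2(u[1],u[0])).round(1))
cc=(a+b)/2+75*n; ya=np.radians(6.0);ey=np.array([-np.sin(ya),np.cos(ya)]);ex=np.array([np.cos(ya),np.sin(ya)])
for nm,L,z,W in(("shadow",68,.004,8.5),("marker18",68,.022,8.5)):
    for sg in(1,-1): print(nm,sg,proj(c,[np.r_[(cc+sg*L*ey)/1000,z]]).round(1))
```

```text
col 230 rows [196 197 196 196 196 196 196 197 107  37  27  29  30  30  29  30] [ 16  17  17  14  17  14  18  58 110 119 118 118 118 117 117 118]
row 200 [196 197 196 196 196 196 196 187  25  28  29  28  27  28  28  28] [ 38  39  39  40  40  42  44  45  46  51 193 192 193 192 192 192 193 192]
red col 259 [129  58  37  36  37  35  34  34  94 115 100  94 153 193 200 200] [[123, 9, 7], [124, 12, 8], [125, 10, 8], [124, 13, 10], [123, 11, 11], [124, 12, 11], [103, 9, 9], [109, 63, 32], [117, 84, 42], [118, 87, 42], [116, 86, 42], [116, 86, 42], [115, 87, 40], [117, 86, 41]]
centre [ 639.1 -213.4] 98.9 6.3
shadow 1 [[260.  155.9]]
shadow -1 [[259.2 282. ]]
marker18 1 [[260.1 160.2]]
marker18 -1 [[259.3 292. ]]
```

```bash
python3 go.py .56 .04 .28 -37 .44 .26 .28 -81
```

```text
t 11.55 pos [ 0.6309 -0.1615  0.1698] psi 6.2 F [-0.7 -0.1  0.7] op 0.502
T [0.2776, -0.0654, -0.1463] W [-0.0035, -0.0004, 0.72] rows 5.0
T [0.138, -0.3043, 0.0] W [0.0, 0.0, 0.7333] rows 5.0
```

>>> arm_command:
  steps:
    - {"translation": [0.1,-0.065,-0.146],"twist": [0,0,0.2],"fingers": 1}
    - {"translation": [0.278,-0.065,-0.146],"twist": [0,0,0.72],"fingers": 1}
    - {"translation": [0.278,-0.065,-0.146],"twist": [0,0,0.72],"fingers": 1}
    - {"translation": [0.278,-0.065,-0.146],"twist": [0,0,0.72],"fingers": 1}
    - {"translation": [0.278,-0.065,-0.146],"twist": [0,0,0.72],"fingers": 1}

```text
time: 12.18
eef_pos: [0.5606, 0.0434, 0.283]
tcp_rot: [0.894, 0.448, 0.001, 0.0]
contact_force: [0.7, -0.7, 0.3]
opening: 0.999
finger_force: 0.0
```

```bash
python3 go.py .44 .26 .28 -81
```

```text
t 12.18 pos [0.5606 0.0434 0.283 ] psi -36.74 F [ 0.7 -0.7  0.3] op 0.999
T [0.1353, -0.3016, 0.0037] W [0.0011, -0.0023, 0.7377] rows 5.0
```

>>> arm_command:
  steps:
    - {"translation": [0.135,-0.302,0.004],"twist": [0,0,0.738],"fingers": 1}
    - {"translation": [0.135,-0.302,0.004],"twist": [0,0,0.738],"fingers": 1}
    - {"translation": [0.135,-0.302,0.004],"twist": [0,0,0.738],"fingers": 1}
    - {"translation": [0.135,-0.302,0.004],"twist": [0,0,0.738],"fingers": 1}
    - {"translation": [0.135,-0.302,0.004],"twist": [0,0,0.738],"fingers": 1}

```text
time: 12.8
eef_pos: [0.4395, 0.2588, 0.277]
tcp_rot: [0.997, 0.076, -0.001, 0.0]
contact_force: [-0.1, -0.3, 0.2]
opening: 1.0
finger_force: 0.0
```

>>> arm_command:
  steps:
    - {"translation": [0,0,0],"twist": [0,0,0],"fingers": 1}
    - {"translation": [0,0,0],"twist": [0,0,0],"fingers": 1}
    - {"translation": [0,0,0],"twist": [0,0,0],"fingers": 1}

```text
time: 13.18
eef_pos: [0.4414, 0.2567, 0.2782]
tcp_rot: [0.997, 0.076, -0.0, 0.0]
contact_force: [0.0, 0.1, -0.4]
opening: 1.005
finger_force: 0.0
```

Run:
```python
from h import *
c=cam("wrist");save(c,"w6.png",None,1.5);print(get_state()["eef_pos"])
np.savez("w6.npz",pixels=c["pixels"],K=c["K"],R=c["R"],t=c["t"])
for q in ("tape_measure","sanding_block","offcut"): print(q,recognise(c,q)[:1])
```

```text
[0.441267   0.25676105 0.27831619]
tape_measure [{'point': [210.6, 244.1], 'conf': 0.97}]
sanding_block [{'point': [171.9, 244.4], 'conf': 0.64}]
offcut [{'point': [186.0, 281.6], 'conf': 0.67}]
```

View pics/w6.png

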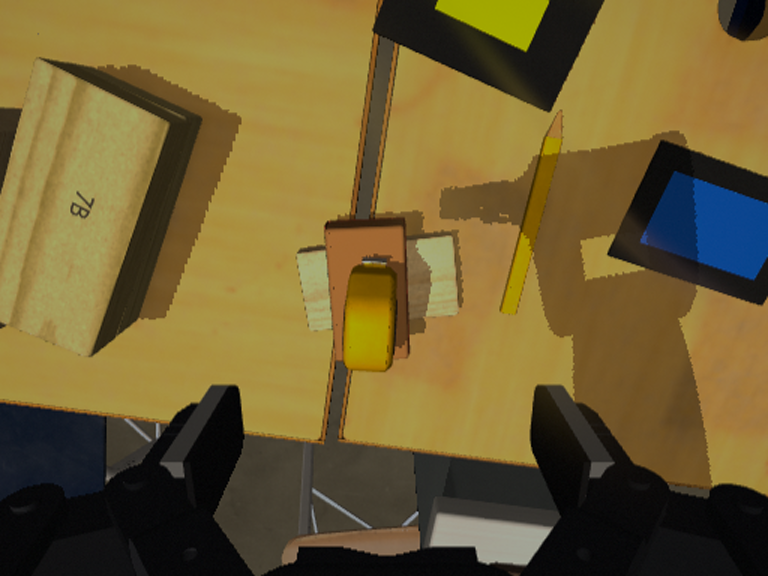

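The pile is in the middle. The tape measure is at about (371, 317) of the 1.5x picture, nearly upright in the image, which matches ψ = −81°. The block spans (325–408, 220–360) and the offcut sticks out on both sides.

Run:
```python
from h import *
d=np.load("w6.npz");c={k:d[k] for k in d}
h,s,v=[a.astype(int) for a in cv2.split(cv2.cvtColor(c["pixels"],cv2.COLOR_RGB2HSV))]
m=(h>18)&(h<32)&(s>225)&(v>50)
for r in (185,195,205,215,225,235,243):
    x=np.nonzero(m[r,215:280])[0]+215; print(r,x.min(),x.max(),(bp(c,[(x.min()-.5,r),(x.max()+.5,r)],.1)*1000).round(1).tolist())
for z in(.085,.1,.118): print(z,*rect(c,m[:, :]&(np.arange(512)[None]<275)&(np.arange(512)[None]>222)&(np.arange(384)[:,None]<250)&(np.arange(384)[:,None]>170),(210,245),z))
print("block",(bp(c,np.array([(325,221),(405,218),(409,357)])/1.5-.2,.053)*1000).round(1).tolist())
w=bp(c,np.array([(297,251),(310,331),(454,233),(459,314)])/1.5-.2,.019)*1000
print("offcut",w.round(1).tolist(),w.mean(0),cv2.minAreaRect(w.astype(np.float32)))
```

```text
185 233 263 [[421.0, 279.2], [425.7, 248.6]]
195 231 263 [[410.2, 279.9], [415.2, 246.9]]
205 230 263 [[399.4, 279.5], [404.6, 245.3]]
215 229 262 [[388.3, 279.2], [393.6, 244.5]]
225 229 262 [[377.2, 277.8], [382.5, 242.8]]
235 229 261 [[365.8, 276.3], [371.1, 242.1]]
243 230 260 [[356.7, 274.1], [361.7, 241.7]]
0.085 [387.6 261.5] [36.2 82. ] -83.4
0.1 [393.6 261.9] [34.6 78.4] -83.4
0.118 [400.8 262.3] [32.6 74. ] -83.4
block [[446.9, 303.8], [458.0, 245.9], [347.3, 224.4]]
offcut [[411.8, 326.8], [342.7, 308.9], [446.0, 202.5], [377.6, 184.7]] [394.54549427 255.71710326] ((394.3635559082031, 255.68173217773438), (71.43476104736328, 130.051513671875), 15.380414009094238)
```

```bash
python3 go.py .390 .2613 .16 -84.5  .390 .2613 .069 -84.5
```

```text
t 13.38 pos [0.441  0.2572 0.2785] psi -81.28 F [-0.3 -0.3 -0. ] op 1.0
T [-0.0663, -0.0157, 0.1581] W [0.0001, 0.0, 0.0537] rows 3.0
T [0.0, 0.0, 0.1213] W [0.0, 0.0, 0.0] rows 2.0
```

>>> arm_command:
  steps:
    - {"translation": [-0.066,-0.016,0.06],"twist": [0,0,0.054],"fingers": 1}
    - {"translation": [-0.066,-0.016,0.12],"twist": [0,0,0.054],"fingers": 1}
    - {"translation": [-0.066,-0.016,0.158],"twist": [0,0,0.054],"fingers": 1}
    - {"translation": [-0.066,-0.016,0.158],"twist": [0,0,0.054],"fingers": 1}
    - {"translation": [-0.066,-0.016,0.158],"twist": [0,0,0.054],"fingers": 1}

```text
time: 14.0
eef_pos: [0.3909, 0.2624, 0.1616]
tcp_rot: [0.999, 0.048, 0.001, -0.0]
contact_force: [0.3, 0.0, -0.2]
opening: 1.001
finger_force: 0.0
```

```bash
python3 - <<'E'
from h import *
c=cam("wrist");c=cam("wrist");c=cam("wrist");s=get_state();print(s["eef_pos"])
h,s_,v=[a.astype(int) for a in cv2.split(cv2.cvtColor(c["pixels"],cv2.COLOR_RGB2HSV))]
m=(h>18)&(h<32)&(s_>225)&(v>50);ii=np.arange(384)[:,None]
print(recognise(c,"tape_measure")[:1])
M=np.eye(4);M[:3,:3]=Ro.from_quat(s["tcp_rot"]).as_matrix();M[:3,3]=s["eef_pos"]
for r in range(150,300,15):
    x=np.nonzero(m[r,190:330])[0]+190
    if len(x)>20:
        w=bp(c,[(x.min()-.5,r),(x.max()+.5,r)],.11);print(r,x.min(),x.max(),(w*1000).round(1).tolist(),"tool mid",((np.r_[w.mean(0),.11]-M[:3,3])@M[:3,:3]*1000).round(1)[:2])
E
python3 go.py .390 .2613 .069 -84.5
```

```text
[0.39114055 0.26252299 0.162021  ]
[{'point': [207.9, 258.3], 'conf': 0.73}]
165 238 282 [[424.4, 278.3], [427.0, 251.6]] tool mid [34.5  1. ]
180 236 286 [[415.0, 278.8], [418.0, 248.0]] tool mid [25.2  1.6]
195 234 286 [[405.4, 279.2], [408.5, 246.9]] tool mid [15.6  1. ]
210 234 287 [[395.5, 278.5], [398.8, 245.0]] tool mid [5.7 1.4]
225 234 286 [[385.4, 277.8], [388.7, 244.4]] tool mid [-4.4  1.1]
240 234 286 [[375.0, 277.0], [378.3, 243.1]] tool mid [-14.9   1.1]
255 236 285 [[364.3, 274.9], [367.5, 242.5]] tool mid [-25.6   1.5]
t 14.2 pos [0.3909 0.2624 0.1617] psi -84.48 F [0.9 0.3 0.5] op 0.998
T [-0.0017, 0.0015, 0.1236] W [-0.0008, -0.0028, 0.0004] rows 2.0
```

>>> arm_command:
  steps:
    - {"translation": [0,0.0015,0.05],"twist": [0,0,0],"fingers": 1}
    - {"translation": [0,0.0015,0.09],"twist": [0,0,0],"fingers": 1}
    - {"translation": [0,0.0015,0.115],"twist": [0,0,0],"fingers": 1}
    - {"translation": [0,0.0015,0.122],"twist": [0,0,0],"fingers": 1}
    - {"translation": [0,0.0015,0.122],"twist": [0,0,0],"fingers": 1}

```text
time: 14.82
eef_pos: [0.3905, 0.2612, 0.0692]
tcp_rot: [0.999, 0.048, 0.0, -0.0]
contact_force: [-0.8, -0.0, -0.4]
opening: 1.001
finger_force: 0.0
```

>>> arm_command:
  steps:
    - {"translation": [0,0,0],"twist": [0,0,0],"fingers": 0.2}
    - {"translation": [0,0,0],"twist": [0,0,0],"fingers": -0.05}
    - {"translation": [0,0,0],"twist": [0,0,0],"fingers": -0.3}
    - {"translation": [0,0,0],"twist": [0,0,0],"fingers": -1}
    - {"translation": [0,0,0],"twist": [0,0,0],"fingers": -1}
  grip_force: 40

```text
time: 15.45
eef_pos: [0.3904, 0.261, 0.0693]
tcp_rot: [0.999, 0.048, 0.0, 0.0]
contact_force: [-1.1, -2.3, 5.3]
opening: 0.393
finger_force: 40.6
```

```bash
python3 go.py .390 .2613 .12 -84.5 .43 .26 .2 -60 .57 .22 .2 -13.5
```

```text
t 15.45 pos [0.3904 0.261  0.0693] psi -84.46 F [-1.1 -2.3  5.3] op 0.393
T [-0.0005, -0.0005, -0.0676] W [0.0003, -0.0009, 0.0007] rows 1.0
T [0.0529, 0.0068, -0.1067] W [0.0, 0.0, -0.4083] rows 3.0
T [0.135, 0.1395, 0.0] W [0.0, 0.0, -0.775] rows 5.0
```

>>> arm_command:
  steps:
    - {"translation": [0,0,-0.015],"twist": [0,0,0],"fingers": -1}
    - {"translation": [0,0,-0.05],"twist": [0,0,0],"fingers": -1}
    - {"translation": [0,0,-0.1],"twist": [0,0,0],"fingers": -1}
    - {"translation": [0,0,-0.14],"twist": [0,0,0],"fingers": -1}
    - {"translation": [0,0,-0.14],"twist": [0,0,0],"fingers": -1}

```text
time: 16.08
eef_pos: [0.3913, 0.2617, 0.176]
tcp_rot: [0.999, 0.048, 0.003, -0.001]
contact_force: [0.6, 0.4, -3.3]
opening: 0.388
finger_force: 40.2
```

```bash
python3 go.py .43 .26 .2 -46 .57 .22 .19 -13.5
python3 - <<'E'
from h import *
c=cam("scene");save(c,"s2.png",(150,350,150,400),3)
E
```

```text
t 16.07 pos [0.3913 0.2617 0.176 ] psi -84.47 F [ 0.6  0.4 -3.3] op 0.388
T [0.0513, 0.0072, -0.0318] W [-0.0, -0.0057, -0.6412] rows 4.0
T [0.0972, 0.168, 0.0133] W [0.0, 0.0, -0.5417] rows 4.0
```

View pics/s2.png

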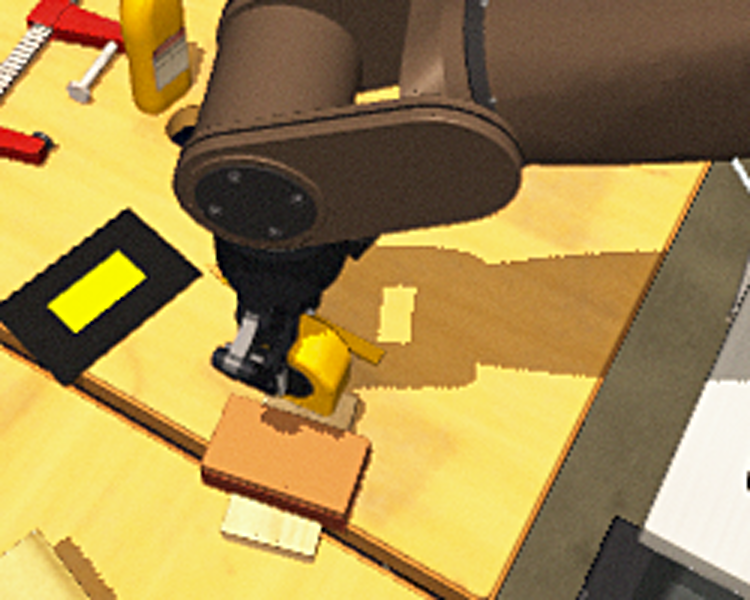

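The tape measure is up and held straight at (320, 365), the block is still in place, and the yellow pad is clear.

>>> arm_command:
  steps:
    - {"translation": [0.051,0.007,-0.032],"twist": [0,0,-0.641],"fingers": -1}
    - {"translation": [0.051,0.007,-0.032],"twist": [0,0,-0.641],"fingers": -1}
    - {"translation": [0.051,0.007,-0.032],"twist": [0,0,-0.641],"fingers": -1}
    - {"translation": [0.051,0.007,-0.032],"twist": [0,0,-0.641],"fingers": -1}

```text
time: 16.62
eef_pos: [0.4271, 0.2589, 0.1945]
tcp_rot: [0.927, 0.376, -0.003, -0.0]
contact_force: [-0.3, 0.5, -2.2]
opening: 0.39
finger_force: 40.3
```

```bash
python3 - <<'E'
from h import *
c=cam("scene");m=masks(c);print(*rect(c,m["yellow"],(249,176),.004))
E
python3 go.py .615 .207 .13 -13.5
```

```text
[612.  204.4] [38.8 76.9] -13.9
t 16.68 pos [0.4271 0.2589 0.1945] psi -45.68 F [ 0.7  0.5 -1.9] op 0.391
T [0.1313, 0.2248, 0.0849] W [-0.0035, 0.0036, -0.5364] rows 4.0
```

>>> arm_command:
  steps:
    - {"translation": [0.131,0.225,0.085],"twist": [0,0,-0.536],"fingers": -1}
    - {"translation": [0.131,0.225,0.085],"twist": [0,0,-0.536],"fingers": -1}
    - {"translation": [0.131,0.225,0.085],"twist": [0,0,-0.536],"fingers": -1}
    - {"translation": [0.131,0.225,0.085],"twist": [0,0,-0.536],"fingers": -1}
    - {"translation": [0.131,0.225,0.085],"twist": [0,0,-0.536],"fingers": -1}

```text
time: 17.3
eef_pos: [0.6154, 0.2057, 0.1311]
tcp_rot: [0.788, 0.615, -0.002, -0.001]
contact_force: [-0.6, 0.3, -1.7]
opening: 0.388
finger_force: 40.8
```

>>> arm_command:
  steps:
    - {"translation": [0,0,0.06],"twist": [0,0,0],"fingers": -1}
    - {"translation": [0,0,0.08],"twist": [0,0,0],"fingers": -1}
    - {"translation": [0,0,0.08],"twist": [0,0,0],"fingers": -1}
    - {"translation": [0,0,0.08],"twist": [0,0,0],"fingers": -1}

```text
time: 17.8
eef_pos: [0.6172, 0.2069, 0.0759]
tcp_rot: [0.787, 0.617, 0.001, 0.001]
contact_force: [0.2, 0.2, -1.8]
opening: 0.39
finger_force: 40.9
```

```bash
python3 - <<'E'
from h import *
c=cam("wrist");c=cam("wrist");save(c,"w7.png",None,1.5);s=get_state();print(s["eef_pos"],s["tcp_rot"])
np.savez("w7.npz",pixels=c["pixels"],K=c["K"],R=c["R"],t=c["t"])
E
python3 go.py .6163 .2053 .05 -13.5
```

```text
[0.61756074 0.20671138 0.07612285] [0.78717972 0.616721   0.00160461 0.00085086]
t 17.9 pos [0.6176 0.2067 0.0761] psi -13.85 F [-0.3  0.4 -2.5] op 0.392
T [-0.0023, -0.0013, 0.0348] W [0.0032, -0.0014, -0.0058] rows 1.0
```

View pics/w7.png

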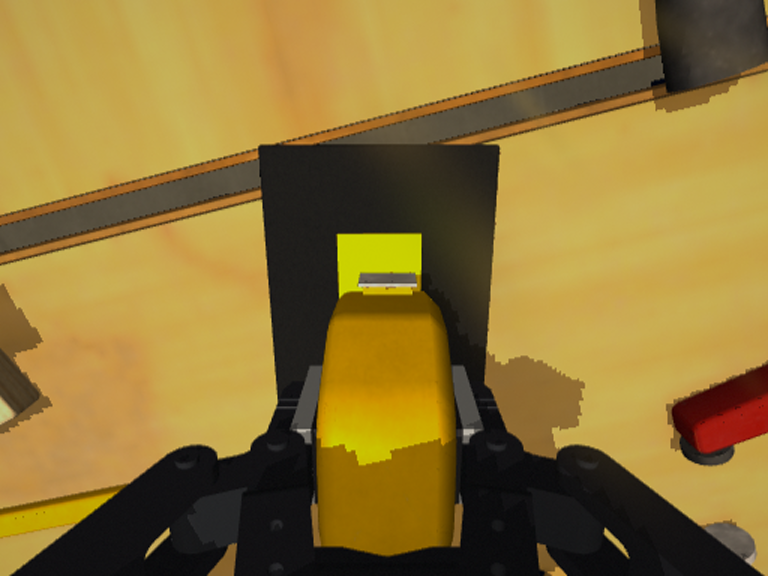

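The tape (centre column about 386) hangs slightly right of the shadow and pad (centre column 379). The shadow's end edge is at row 234 and the hook is at row 281. I'll compute the offsets in tool axes.

Run:
```python
from h import *
d=np.load("w7.npz");c={k:d[k] for k in d}
p=np.array([.61756,.20671,.07612]);R=Ro.from_quat([0.78717972,0.616721,0.00160461,0.00085086]).as_matrix()
def tool(uv,z): 
    w=bp(c,np.array(uv)/1.5-.2,z);return w.round(4),((np.c_[w,np.full(len(w),z)]-p)@R*1000).round(1)
for n,uv,z in (("shadow",[(337,233.5),(421.5,233.5)],.004),("pad",[(260,144.5),(498.5,145)],.004),("hook z.062",[(358,273),(418,273)],.062),("hook z.07",[(358,273)],.07),("front .085",[(360,292),(430,292)],.085),("top",[(318,470),(455,470)],.12)): print(n,*tool(uv,z))
s,_=tool([(337,233.5),(421.5,233.5)],.004);
u=s[1]-s[0];print("ang",np.degrees(np.arctan2(u[1],u[0])))
f=np.radians(-13.5);n=np.array([np.sin(f),-np.cos(f)]);print("shadow centre",s.mean(0)+.038*n)
s,_=tool([(260,144.5),(498.5,145)],.004);print("pad centre",s.mean(0)+.075*n)
```

```text
shadow [[0.6061 0.2466]
 [0.6417 0.2378]] [[ 35.9 -20.9  72.1]
 [ 35.9  15.7  72.2]]
pad [[0.5854 0.29  ]
 [0.6805 0.2663]] [[ 73.  -51.4  72.1]
 [ 72.8  46.6  72.4]]
hook z.062 [[0.6175 0.2429]
 [0.6365 0.2382]] [[35.1 -8.7 14.1]
 [35.1 10.8 14.2]]
hook z.07 [[0.6185 0.2451]] [[37.5 -8.3  6.1]]
front .085 [[0.6195 0.2437]
 [0.6386 0.2389]] [[36.4 -6.9 -8.8]
 [36.3 12.8 -8.8]]
top [[0.6032 0.2143]
 [0.6345 0.2065]] [[  4.  -15.6 -43.9]
 [  3.9  16.7 -43.8]]
ang -13.884667685258146
shadow centre [0.61502908 0.20524994]
pad centre [0.6154416  0.20522226]
```

```bash
python3 go.py .6153 .2063 .03 -13.6; python3 go.py .6153 .2063 .0203 -13.6
```

```text
t 17.9 pos [0.6176 0.2067 0.0761] psi -13.85 F [-0.3  0.4 -2.5] op 0.392
T [-0.0013, -0.003, 0.0615] W [0.0032, -0.0014, -0.0041] rows 1.0
t 17.9 pos [0.6176 0.2067 0.0761] psi -13.85 F [-0.3  0.4 -2.5] op 0.392
T [-0.0014, -0.003, 0.0744] W [0.0032, -0.0014, -0.0041] rows 1.0
```

>>> arm_command:
  steps:
    - {"translation": [-0.0014,-0.003,0.02],"twist": [0,0,-0.003],"fingers": -1}
    - {"translation": [-0.0014,-0.003,0.04],"twist": [0,0,-0.003],"fingers": -1}
    - {"translation": [-0.0014,-0.003,0.055],"twist": [0,0,-0.003],"fingers": -1}
    - {"translation": [-0.0014,-0.003,0.055],"twist": [0,0,-0.003],"fingers": -1}
    - {"translation": [-0.0014,-0.003,0.055],"twist": [0,0,-0.003],"fingers": -1}

```text
time: 18.52
eef_pos: [0.6142, 0.2058, 0.0326]
tcp_rot: [0.786, 0.618, 0.0, 0.0]
contact_force: [-0.2, -0.3, -1.7]
opening: 0.39
finger_force: 40.9
```

>>> arm_command:
  steps:
    - {"translation": [0,0,0],"twist": [0,0,0],"fingers": -1}
    - {"translation": [0,0,0],"twist": [0,0,0],"fingers": -1}
    - {"translation": [0,0,0],"twist": [0,0,0],"fingers": -1}

```text
time: 18.9
eef_pos: [0.6141, 0.2058, 0.0329]
tcp_rot: [0.786, 0.618, 0.0, 0.0]
contact_force: [-0.8, -0.1, -2.9]
opening: 0.394
finger_force: 40.9
```

```bash
python3 - <<'E'
from h import *
for i in range(3): print(get_state()["eef_pos"].round(4)); c=cam("wrist")
s=get_state();p=s["eef_pos"];R=Ro.from_quat(s["tcp_rot"]).as_matrix()
h,s_,v=[a.astype(int) for a in cv2.split(cv2.cvtColor(c["pixels"],cv2.COLOR_RGB2HSV))]
dk=(v<75)
for r in (100,110,120,130,140,150,160):
    ye=np.nonzero((h[r]>25)&(h[r]<33)&(s_[r]>225)&(v[r]>60))[0]; ye=ye[(ye>200)&(ye<310)]
    a=np.nonzero(dk[r,120:400])[0]+120
    print(r,"dark",a.min() if len(a) else None,a.max() if len(a) else None,"yel",(ye.min(),ye.max()) if len(ye) else None, h[r,250],s_[r,250],v[r,250])
save(c,"w8.png",None,1.5);np.savez("w8.npz",pixels=c["pixels"],K=c["K"],R=c["R"],t=c["t"],p=p,Rt=R)
E
python3 go.py .6153 .2063 .0203 -13.6
```

```text
[0.6141 0.2058 0.0329]
[0.6141 0.2058 0.0329]
[0.614  0.2058 0.0328]
100 dark 158 358 yel None 18 102 55
110 dark 159 357 yel None 19 76 47
120 dark 160 356 yel None 23 50 41
130 dark 146 355 yel None 26 46 39
140 dark 161 354 yel None 20 40 38
150 dark 163 353 yel None 20 40 38
160 dark 163 352 yel None 20 39 39
t 19.05 pos [0.614  0.2058 0.0327] psi -13.67 F [ 0.3  0.6 -2.5] op 0.393
T [0.001, 0.0015, 0.0165] W [0.0001, -0.0, -0.0011] rows 1.0
```

View pics/w8.png

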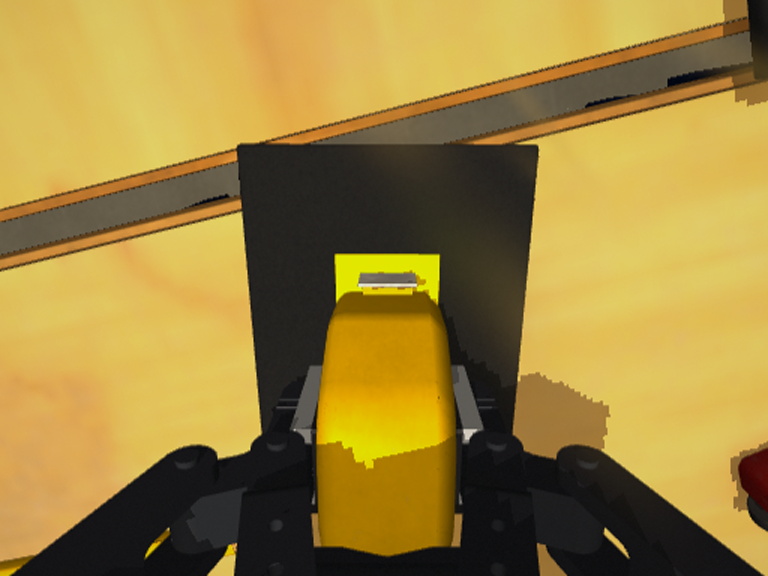

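The shadow now spans columns 335–440 (centre 387.5), level with the tape at about 387. I'll check the lengthwise offset.

Run:
```python
from h import *
d=np.load("w8.npz");c={k:d[k] for k in d}
def tool(uv,z): 
    w=bp(c,np.array(uv)/1.5-.2,z);return ((np.c_[w,np.full(len(w),z)]-c["p"])@c["Rt"]*1000).round(1)
for n,uv,z in (("shadow",[(335,253.5),(440,253.5)],.004),("pad",[(237,144.5),(538,145)],.004),("hook",[(358,273),(418,273)],.0185),("front",[(360,292),(430,292)],.042),("top",[(318,470),(455,470)],.077),("botend",[(386,556)],.06)): print(n,tool(uv,z).tolist())
```

```text
shadow [[37.9, -17.4, 28.7], [37.9, 19.5, 28.7]]
pad [[74.7, -48.3, 28.7], [74.5, 50.4, 28.7]]
hook [[35.0, -8.6, 14.2], [35.0, 10.9, 14.2]]
front [[36.4, -6.8, -9.3], [36.4, 12.9, -9.3]]
top [[4.2, -15.4, -44.3], [4.1, 16.7, -44.3]]
botend [[-39.3, 0.5, -27.3]]
```

>>> arm_command:
  steps:
    - {"translation": [0.0013,0.0005,0.006],"twist": [0,0,0],"fingers": -1}
    - {"translation": [0.0013,0.0005,0.011],"twist": [0,0,0],"fingers": -1}
    - {"translation": [0.0013,0.0005,0.015],"twist": [0,0,0],"fingers": -1}
    - {"translation": [0.0013,0.0005,0.0165],"twist": [0,0,0],"fingers": -1}
    - {"translation": [0.0013,0.0005,0.0165],"twist": [0,0,0],"fingers": -1}

```text
time: 19.68
eef_pos: [0.6144, 0.2066, 0.0224]
tcp_rot: [0.786, 0.618, -0.001, -0.0]
contact_force: [-6.1, -1.6, 9.1]
opening: 0.391
finger_force: 42.3
```

>>> arm_command:
  steps:
    - {"translation": [0,0,-0.001],"twist": [0,0,0],"fingers": -0.1}
    - {"translation": [0,0,-0.001],"twist": [0,0,0],"fingers": 0.2}
    - {"translation": [0,0,-0.001],"twist": [0,0,0],"fingers": 0.4}
    - {"translation": [0,0,-0.001],"twist": [0,0,0],"fingers": 0.5}
    - {"translation": [0,0,-0.03],"twist": [0,0,0],"fingers": 0.5}

```text
time: 20.3
eef_pos: [0.6127, 0.2063, 0.041]
tcp_rot: [0.786, 0.618, -0.002, -0.001]
contact_force: [-0.1, -0.1, -0.4]
opening: 0.753
finger_force: 0.0
```

>>> arm_command:
  steps:
    - {"translation": [0,0,-0.06],"twist": [0,0,0],"fingers": 0.5}
    - {"translation": [0,0,-0.12],"twist": [0,0,0],"fingers": 1}
    - {"translation": [0,0,-0.2],"twist": [0,0,0],"fingers": 1}
    - {"translation": [0,0,-0.22],"twist": [0,0,0],"fingers": 1}
    - {"translation": [0,0,-0.22],"twist": [0,0,0],"fingers": 1}

```text
time: 20.92
eef_pos: [0.6154, 0.2068, 0.2103]
tcp_rot: [0.786, 0.618, 0.002, 0.001]
contact_force: [0.6, -0.7, -0.4]
opening: 0.997
finger_force: 0.0
```

```bash
python3 - <<'E'
from h import *
c=cam("wrist");save(c,"w9.png",None,1.5);print(get_state()["eef_pos"].round(4))
E
python3 go.py .42 .265 .24 -79.5
```

```text
[0.6142 0.2066 0.2076]
t 20.98 pos [0.6142 0.2066 0.2076] psi -13.67 F [ 1.3 -0.3  0.1] op 1.002
T [0.0145, -0.27, -0.0431] W [-0.0, 0.0001, 1.0972] rows 7.0
```

View pics/w9.png

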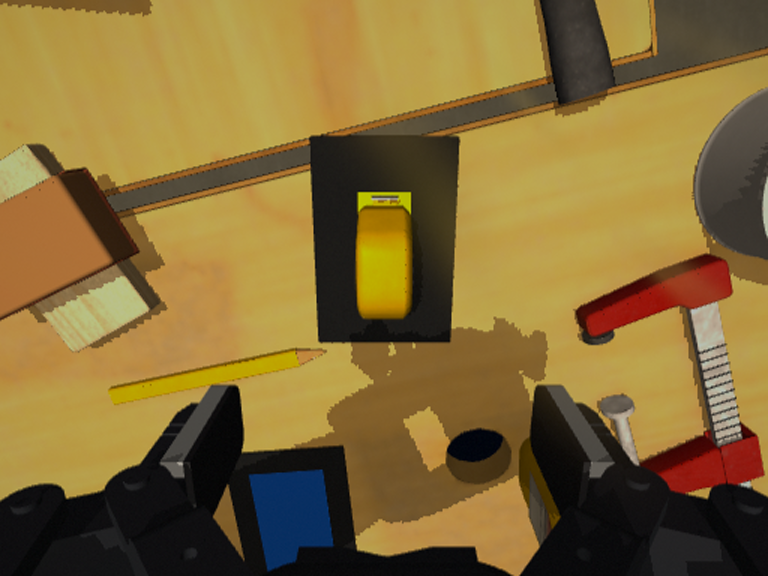

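The tape measure stands upright, aligned on its yellow shadow at (384, 265). Next is the block: I'll go over it and measure numerically.

>>> arm_command:
  steps:
    - {"translation": [0.0145,-0.2,-0.043],"twist": [0,0,0.9],"fingers": 1}
    - {"translation": [0.0145,-0.2,-0.043],"twist": [0,0,0.9],"fingers": 1}
    - {"translation": [0.0145,-0.2,-0.043],"twist": [0,0,0.9],"fingers": 1}
    - {"translation": [0.0145,-0.2,-0.043],"twist": [0,0,0.9],"fingers": 1}
    - {"translation": [0.0145,-0.2,-0.043],"twist": [0,0,0.9],"fingers": 1}

```text
time: 21.6
eef_pos: [0.4695, 0.2525, 0.237]
tcp_rot: [0.981, 0.193, -0.003, 0.0]
contact_force: [0.2, -0.3, -0.5]
opening: 1.0
finger_force: 0.0
```

```bash
python3 go.py .41 .265 .22 -79.5
```

```text
t 21.6 pos [0.4695 0.2525 0.237 ] psi -67.69 F [ 0.2 -0.3 -0.5] op 1.0
T [-0.067, -0.0455, 0.0231] W [0.0001, 0.0049, 0.1968] rows 2.0
```

>>> arm_command:
  steps:
    - {"translation": [-0.067,-0.045,0.023],"twist": [0,0,0.197],"fingers": 1}
    - {"translation": [-0.067,-0.045,0.023],"twist": [0,0,0.197],"fingers": 1}
    - {"translation": [-0.067,-0.045,0.023],"twist": [0,0,0.197],"fingers": 1}
    - {"translation": [-0.067,-0.045,0.023],"twist": [0,0,0.197],"fingers": 1}
    - {"translation": [-0.067,-0.045,0.023],"twist": [0,0,0.197],"fingers": 1}

```text
time: 22.22
eef_pos: [0.4132, 0.2645, 0.2233]
tcp_rot: [0.996, 0.094, 0.0, -0.0]
contact_force: [0.4, -0.6, -0.6]
opening: 0.999
finger_force: 0.0
```

Run:
```python
from h import *
c=cam("wrist");c=cam("wrist");c=cam("wrist");print(get_state()["eef_pos"].round(4))
save(c,"w10.png",None,1.5);np.savez("w10.npz",pixels=c["pixels"],K=c["K"],R=c["R"],t=c["t"])
h,s,v=[a.astype(int) for a in cv2.split(cv2.cvtColor(c["pixels"],cv2.COLOR_RGB2HSV))]
r=recognise(c,"sanding_block");print(r[:1]);rc=r[0]["point"]
y,x=map(int,rc);print(h[y,x],s[y,x],v[y,x],s[y-4:y+5,x-4:x+5].std())
for lo in (110,140,170):
  for vl in (90,120): print(lo,vl,*rect(c,(h>=5)&(h<=16)&(s>lo)&(v>vl),rc,.053))
r=recognise(c,"offcut");print(r[:1])
```

```text
[0.4127 0.2644 0.223 ]
[{'point': [183.5, 257.3], 'conf': 0.56}]
14 174 155 1.1120709160383748
110 90 [357.2 261. ] [ 69.7 188.6] -84.6
110 120 [356.7 261.3] [ 67.  185.2] -84.7
140 90 [357.2 261. ] [ 69.7 188.6] -84.6
140 120 [356.7 261.3] [ 67.  185.2] -84.7
170 90 [356.6 261. ] [ 69.7 187.3] -84.6
170 120 [356.7 261.3] [ 67.  185.2] -84.7
[{'point': [178.8, 291.7], 'conf': 0.55}]
```

```bash
cat > prof.py <<'E'
from h import *
def prof(c,m,z,x0,x1,rows,p,Rt):
    out=[]
    for r in rows:
        x=np.nonzero(m[r,x0:x1])[0]+x0
        if len(x)>5:
            w=bp(c,[(x.min()-.5,r),(x.max()+.5,r)],z)
            t=((np.c_[w,[z,z]]-p)@Rt*1000).round(1);out.append((r,x.min(),x.max(),len(x),t[0,:2].tolist(),t[1,:2].tolist()))
    return out
E
python3 - <<'E'
from prof import *
d=np.load("w10.npz");c={k:d[k] for k in d};s0=get_state()
h,s,v=[a.astype(int) for a in cv2.split(cv2.cvtColor(c["pixels"],cv2.COLOR_RGB2HSV))]
m=(h>=10)&(h<=16)&(s>140)&(v>90)
for o in prof(c,m,.053,190,340,range(120,262,10),s0["eef_pos"],Ro.from_quat(s0["tcp_rot"]).as_matrix()): print(*o)
for r in list(range(120,150,3))+list(range(215,260,4)): print(r,[(h[r,x],s[r,x],v[r,x]) for x in (245,265)])
E
```

```text
140 222 285 64 [30.3, -34.0] [30.3, 25.8]
150 223 284 62 [20.9, -33.3] [20.9, 25.1]
160 223 283 61 [11.3, -33.6] [11.2, 24.4]
170 224 282 59 [1.5, -33.0] [1.4, 23.6]
180 224 284 61 [-8.5, -33.3] [-8.5, 25.8]
190 224 284 61 [-18.7, -33.7] [-18.7, 26.1]
200 225 283 59 [-29.1, -33.0] [-29.1, 25.3]
210 225 283 59 [-39.7, -33.3] [-39.7, 25.6]
220 226 283 58 [-50.5, -32.7] [-50.5, 25.9]
230 224 283 60 [-61.5, -35.0] [-61.5, 26.1]
240 223 267 7 [-72.8, -36.4] [-72.8, 9.9]
120 [(np.int64(16), np.int64(193), np.int64(132)), (np.int64(23), np.int64(152), np.int64(161))]
123 [(np.int64(15), np.int64(197), np.int64(131)), (np.int64(23), np.int64(154), np.int64(162))]
126 [(np.int64(16), np.int64(193), np.int64(74)), (np.int64(20), np.int64(166), np.int64(126))]
129 [(np.int64(20), np.int64(77), np.int64(73)), (np.int64(16), np.int64(178), np.int64(86))]
132 [(np.int64(14), np.int64(172), np.int64(49)), (np.int64(16), np.int64(174), np.int64(60))]
135 [(np.int64(14), np.int64(178), np.int64(110)), (np.int64(15), np.int64(177), np.int64(118))]
138 [(np.int64(14), np.int64(176), np.int64(155)), (np
[... 797 characters left out ...]
176), np.int64(154))]
235 [(np.int64(14), np.int64(176), np.int64(154)), (np.int64(15), np.int64(175), np.int64(153))]
239 [(np.int64(14), np.int64(176), np.int64(148)), (np.int64(14), np.int64(175), np.int64(143))]
243 [(np.int64(21), np.int64(165), np.int64(164)), (np.int64(18), np.int64(165), np.int64(162))]
247 [(np.int64(21), np.int64(164), np.int64(165)), (np.int64(18), np.int64(164), np.int64(165))]
251 [(np.int64(22), np.int64(163), np.int64(164)), (np.int64(19), np.int64(159), np.int64(165))]
255 [(np.int64(22), np.int64(160), np.int64(164)), (np.int64(20), np.int64(159), np.int64(164))]
259 [(np.int64(23), np.int64(165), np.int64(164)), (np.int64(20), np.int64(155), np.int64(164))]
```

```bash
python3 go.py .3935 .2645 .08 -79.3 .3935 .2645 .0225 -79.3
```

```text
t 22.48 pos [0.4123 0.2645 0.2229] psi -79.22 F [-0.2 -1.3 -0.7] op 0.999
T [-0.0247, -0.0047, 0.1905] W [-0.0, -0.0002, 0.0014] rows 3.0
T [0.0, 0.0, 0.0767] W [0.0, 0.0, 0.0] rows 1.0
```

>>> arm_command:
  steps:
    - {"translation": [-0.025,-0.005,0.08],"twist": [0,0,0],"fingers": 1}
    - {"translation": [-0.025,-0.005,0.14],"twist": [0,0,0],"fingers": 1}
    - {"translation": [-0.025,-0.005,0.18],"twist": [0,0,0],"fingers": 1}
    - {"translation": [-0.025,-0.005,0.19],"twist": [0,0,0],"fingers": 1}
    - {"translation": [-0.025,-0.005,0.19],"twist": [0,0,0],"fingers": 1}

```text
time: 23.1
eef_pos: [0.3933, 0.2648, 0.0807]
tcp_rot: [0.996, 0.094, 0.0, -0.0]
contact_force: [0.5, 0.2, 0.7]
opening: 1.0
finger_force: 0.0
```

```bash
python3 - <<'E'
from prof import *
c=cam("wrist");c=cam("wrist");s0=get_state();print(s0["eef_pos"].round(4))
h,s,v=[a.astype(int) for a in cv2.split(cv2.cvtColor(c["pixels"],cv2.COLOR_RGB2HSV))]
m=(h>=10)&(h<=16)&(s>140)&(v>60)
for o in prof(c,m,.053,130,390,range(60,330,20),s0["eef_pos"],Ro.from_quat(s0["tcp_rot"]).as_matrix()): print(*o)
E
python3 go.py .3935 .2645 .0225 -79.3
```

```text
[0.3942 0.2652 0.0819]
60 250 278 7 [91.1, -4.1] [91.1, 9.7]
120 239 264 7 [63.0, -9.9] [63.0, 3.2]
140 205 315 111 [52.9, -27.4] [52.9, 29.4]
160 203 314 112 [42.5, -29.0] [42.5, 29.4]
180 205 313 109 [31.6, -28.5] [31.6, 29.5]
200 206 312 107 [20.4, -28.5] [20.4, 29.5]
220 207 311 105 [8.6, -28.5] [8.6, 29.5]
240 208 311 104 [-3.6, -28.5] [-3.6, 30.2]
260 209 310 102 [-16.3, -28.5] [-16.3, 30.2]
280 211 309 99 [-29.5, -28.0] [-29.5, 30.3]
300 209 308 100 [-43.4, -29.8] [-43.4, 30.4]
320 205 228 8 [-57.8, -32.9] [-57.8, -18.1]
t 23.2 pos [0.3942 0.2652 0.0819] psi -79.21 F [-0.3  0.5  0.3] op 1.001
T [-0.0014, 0.0008, 0.0792] W [-0.0006, -0.0029, 0.0016] rows 1.0
```

>>> arm_command:
  steps:
    - {"translation": [0,0.001,0.025],"twist": [0,0,0],"fingers": 1}
    - {"translation": [0,0.001,0.05],"twist": [0,0,0],"fingers": 1}
    - {"translation": [0,0.001,0.067],"twist": [0,0,0],"fingers": 1}
    - {"translation": [0,0.001,0.075],"twist": [0,0,0],"fingers": 1}
    - {"translation": [0,0.001,0.078],"twist": [0,0,0],"fingers": 1}

```text
time: 23.82
eef_pos: [0.3934, 0.2641, 0.022]
tcp_rot: [0.996, 0.094, 0.0, -0.0]
contact_force: [0.5, -0.1, 0.1]
opening: 0.999
finger_force: 0.0
```

>>> arm_command:
  steps:
    - {"translation": [0,0,0],"twist": [0,0,0],"fingers": 0.7}
    - {"translation": [0,0,0],"twist": [0,0,0],"fingers": 0.5}
    - {"translation": [0,0,0],"twist": [0,0,0],"fingers": 0.3}
    - {"translation": [0,0,0],"twist": [0,0,0],"fingers": -1}
    - {"translation": [0,0,0],"twist": [0,0,0],"fingers": -1}
  grip_force: 30

```text
time: 24.45
eef_pos: [0.3936, 0.2642, 0.0223]
tcp_rot: [0.996, 0.094, 0.001, -0.0]
contact_force: [0.3, -1.0, 4.1]
opening: 0.697
finger_force: 33.6
```

>>> arm_command:
  steps:
    - {"translation": [0,0,-0.01],"twist": [0,0,0],"fingers": -1}
    - {"translation": [0,0,-0.04],"twist": [0,0,0],"fingers": -1}
    - {"translation": [0,0,-0.1],"twist": [0,0,0],"fingers": -1}
    - {"translation": [0,0,-0.17],"twist": [0,0,0],"fingers": -1}
    - {"translation": [0,0,-0.2],"twist": [0,0,0],"fingers": -1}

```text
time: 25.08
eef_pos: [0.3941, 0.2644, 0.1751]
tcp_rot: [0.996, 0.094, 0.002, -0.001]
contact_force: [0.1, 0.4, -1.1]
opening: 0.694
finger_force: 33.1
```

```bash
python3 go.py .46 .13 .18 -33 .484 -.01 .13 -9
python3 - <<'E'
from h import *
c=cam("scene")
for q in ("sanding_block","offcut","tape_measure"): print(q,recognise(c,q)[:1])
E
```

```text
t 25.07 pos [0.3941 0.2644 0.1751] psi -79.2 F [ 0.1  0.4 -1.1] op 0.694
T [0.0528, 0.1925, -0.0065] W [0.0009, -0.0047, -0.77] rows 5.0
T [-0.1391, 0.1285, 0.0667] W [0.0, 0.0, -0.4] rows 3.0
sanding_block [{'point': [270.6, 252.1], 'conf': 0.91}]
offcut [{'point': [312.0, 246.1], 'conf': 0.64}]
tape_measure [{'point': [238.7, 181.0], 'conf': 0.92}]
```

>>> arm_command:
  steps:
    - {"translation": [0.053,0.1925,-0.0065],"twist": [0,0,-0.77],"fingers": -1}
    - {"translation": [0.053,0.1925,-0.0065],"twist": [0,0,-0.77],"fingers": -1}
    - {"translation": [0.053,0.1925,-0.0065],"twist": [0,0,-0.77],"fingers": -1}
    - {"translation": [0.053,0.1925,-0.0065],"twist": [0,0,-0.77],"fingers": -1}
    - {"translation": [0.053,0.1925,-0.0065],"twist": [0,0,-0.77],"fingers": -1}

```text
time: 25.9
eef_pos: [0.4578, 0.1287, 0.1737]
tcp_rot: [0.878, 0.478, -0.002, -0.001]
contact_force: [0.2, -0.0, -1.1]
opening: 0.697
finger_force: 33.1
```

```bash
python3 go.py .481 -.014 .13 -9
python3 - <<'E'
from h import *
c=cam("wrist");c=cam("wrist");m=masks(c);print(get_state()["eef_pos"])
for q,co in(("sanding_pad","blue"),("sanding_pad","dark")):
    r=recognise(c,q);print(r[:1]);
    if r: print(*rect(c,m[co],r[0]["point"],.004))
E
```

```text
t 25.9 pos [0.4578 0.1287 0.1737] psi -32.88 F [ 0.2 -0.  -1.1] op 0.697
T [-0.1427, 0.1295, 0.0581] W [-0.0048, 0.0021, -0.398] rows 3.0
[0.45769901 0.12918265 0.17394635]
[{'point': [245.2, 371.6], 'conf': 0.72}]
[493.6 -18.3] [ 36.4 109.6] -8.9
[{'point': [245.2, 371.6], 'conf': 0.72}]
[376.3  11. ] [244.2 618.3] 57.5
```

>>> arm_command:
  steps:
    - {"translation": [-0.143,0.1295,0.058],"twist": [0,0,-0.398],"fingers": -1}
    - {"translation": [-0.143,0.1295,0.058],"twist": [0,0,-0.398],"fingers": -1}
    - {"translation": [-0.143,0.1295,0.058],"twist": [0,0,-0.398],"fingers": -1}
    - {"translation": [-0.143,0.1295,0.08],"twist": [0,0,-0.398],"fingers": -1}
    - {"translation": [-0.143,0.1295,0.12],"twist": [0,0,-0.398],"fingers": -1}

```text
time: 26.72
eef_pos: [0.4827, -0.0131, 0.0863]
tcp_rot: [0.762, 0.648, 0.001, 0.001]
contact_force: [-0.2, -0.5, -0.8]
opening: 0.694
finger_force: 33.2
```

>>> arm_command:
  steps:
    - {"translation": [0,0,0],"twist": [0,0,0],"fingers": -1}
    - {"translation": [0,0,0],"twist": [0,0,0],"fingers": -1}
    - {"translation": [0,0,0],"twist": [0,0,0],"fingers": -1}

```text
time: 27.1
eef_pos: [0.4831, -0.013, 0.0879]
tcp_rot: [0.761, 0.649, 0.001, 0.001]
contact_force: [-0.3, 0.7, -0.7]
opening: 0.695
finger_force: 33.1
```

Run:
```python
from prof import *
c=cam("wrist");c=cam("wrist");s0=get_state();print(s0["eef_pos"].round(4))
save(c,"w11.png",None,1.5);np.savez("w11.npz",pixels=c["pixels"],K=c["K"],R=c["R"],t=c["t"],p=s0["eef_pos"],Rt=Ro.from_quat(s0["tcp_rot"]).as_matrix())
```

```text
[ 0.4829 -0.0132  0.0877]
```

View pics/w11.png

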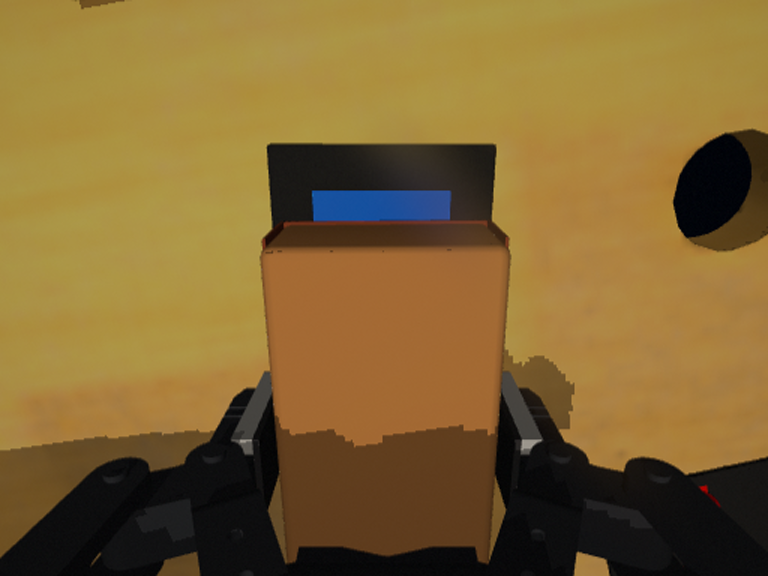

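The block is held straight over its pad. The pad's top edge runs (267, 144)–(495, 144), the blue edge is (312–450, 190), and the block's front edge is (262–509, 250).

```bash
cat > tl.py <<'E'
from h import *
def tool(c,uv,z): 
    w=bp(c,np.array(uv)/1.5-.2,z);return ((np.c_[w,np.full(len(w),z)]-c["p"])@c["Rt"]*1000).round(1).tolist()
def show(f,L):
    d=np.load(f);c={k:d[k] for k in d}
    for n,uv,z in L: print(n,tool(c,uv,z))
    return c
E
python3 - <<'E'
from tl import *
z0=.0877-.0225+.019
show("w11.npz",(("pad",[(267,143.5),(495.5,143.5)],.004),("blue",[(312,190.3),(450.7,190.3)],.004),("block top front",[(261,249),(510,249)],z0+.034),("block bottom front",[(270,222),(490,222)],z0+.002),("mid",[(276,430),(500,430)],z0+.034)))
E
python3 go.py .481 -.014 .04 -9
```

```text
pad [[72.9, -50.9, 83.6], [72.9, 48.0, 83.8]]
blue [[52.9, -32.3, 83.6], [52.9, 29.4, 83.8]]
block top front [[54.0, -28.0, -30.6], [54.0, 29.2, -30.4]]
block bottom front [[54.2, -32.9, 1.4], [54.2, 30.8, 1.6]]
mid [[5.8, -27.9, -30.5], [5.7, 30.3, -30.4]]
t 27.2 pos [ 0.4829 -0.0132  0.0877] psi -9.11 F [ 1.3 -0.3 -0.5] op 0.695
T [-0.0015, -0.0025, 0.0636] W [0.0021, 0.0001, -0.0019] rows 1.0
```

>>> arm_command:
  steps:
    - {"translation": [-0.0017,-0.0027,0.03],"twist": [0,0,0],"fingers": -1}
    - {"translation": [-0.0017,-0.0027,0.06],"twist": [0,0,0],"fingers": -1}
    - {"translation": [-0.0017,-0.0027,0.076],"twist": [0,0,0],"fingers": -1}
    - {"translation": [-0.0017,-0.0027,0.076],"twist": [0,0,0],"fingers": -1}
    - {"translation": [-0.0017,-0.0027,0.076],"twist": [0,0,0],"fingers": -1}

```text
time: 27.82
eef_pos: [0.4808, -0.0144, 0.0305]
tcp_rot: [0.761, 0.649, 0.001, 0.001]
contact_force: [-0.1, -0.0, -0.5]
opening: 0.698
finger_force: 33.2
```

```bash
python3 - <<'E'
from prof import *
c=cam("wrist");c=cam("wrist");c=cam("wrist");s0=get_state();p=s0["eef_pos"];Rt=Ro.from_quat(s0["tcp_rot"]).as_matrix();print(p.round(4))
h,s,v=[a.astype(int) for a in cv2.split(cv2.cvtColor(c["pixels"],cv2.COLOR_RGB2HSV))]
m=masks(c)
for nm,mm,z in (("blue",m["blue"],.004),("dark",v<75,.004),("block",(h<=16)&(s>140),p[2]-.0033+.034)):
    print(nm)
    for o in prof(c,mm,z,140,380,[100,105,110,115,120,125,130,135,140,145,150,160,170,200,230],p,Rt): print(*o)
E
python3 go.py .481 -.014 .0085 -9
```

```text
[ 0.4807 -0.0144  0.0305]
blue
140 196 318 123 [53.4, -30.5] [53.4, 31.7]
145 196 317 122 [50.8, -30.7] [50.8, 31.3]
dark
100 156 358 203 [72.9, -48.9] [72.9, 50.1]
105 156 358 203 [70.5, -49.1] [70.5, 50.3]
110 157 357 201 [68.2, -48.8] [68.1, 50.0]
115 157 357 201 [65.7, -49.1] [65.7, 50.3]
120 157 356 200 [63.3, -49.3] [63.3, 50.0]
125 158 356 199 [60.9, -49.0] [60.9, 50.2]
130 158 356 199 [58.4, -49.2] [58.4, 50.5]
135 159 355 197 [55.9, -49.0] [55.9, 50.2]
140 159 355 74 [53.4, -49.2] [53.4, 50.4]
145 160 354 73 [50.8, -48.9] [50.8, 50.1]
150 160 354 69 [48.3, -49.2] [48.2, 50.4]
160 161 353 39 [43.1, -49.1] [43.0, 50.3]
170 162 352 25 [37.8, -49.1] [37.7, 50.3]
200 165 349 22 [21.2, -49.0] [21.1, 50.2]
230 168 346 22 [3.6, -48.8] [3.6, 50.0]
block
150 184 330 145 [59.5, -24.2] [59.4, 25.5]
160 174 338 165 [56.0, -27.9] [56.0, 28.5]
170 174 340 167 [52.5, -28.2] [52.5, 29.4]
200 176 341 166 [41.5, -28.3] [41.5, 30.7]
230 178 335 158 [29.9, -28.5] [29.8, 29.4]
t 27.98 pos [ 0.4807 -0.0144  0.0305] psi -9.12 F [ 0.6  0.6 -1.3] op 0.693
T [0.0006, 0.0002, 0.0293] W [0.0018, 0.0001, -0.0021] rows 1.0
```

>>> arm_command:
  steps:
    - {"translation": [0,-0.0003,0.012],"twist": [0,0,0],"fingers": -1}
    - {"translation": [0,-0.0003,0.02],"twist": [0,0,0],"fingers": -1}
    - {"translation": [0,-0.0003,0.026],"twist": [0,0,0],"fingers": -1}
    - {"translation": [0,-0.0003,0.029],"twist": [0,0,0],"fingers": -1}

```text
time: 28.48
eef_pos: [0.4794, -0.0141, 0.0073]
tcp_rot: [0.761, 0.649, -0.0, -0.0]
contact_force: [-6.3, 1.8, 17.0]
opening: 0.693
finger_force: 35.5
```

>>> arm_command:
  steps:
    - {"translation": [0,0,-0.003],"twist": [0,0,0],"fingers": -1}
    - {"translation": [0,0,-0.003],"twist": [0,0,0],"fingers": -1}
    - {"translation": [0,0,-0.003],"twist": [0,0,0],"fingers": -1}

```text
time: 28.85
eef_pos: [0.4799, -0.0142, 0.0103]
tcp_rot: [0.761, 0.649, 0.0, 0.0]
contact_force: [0.4, 0.2, -0.1]
opening: 0.698
finger_force: 33.2
```

Just off contact, now release with a slight lowering.

>>> arm_command:
  steps:
    - {"translation": [0,0.0008,0.001],"twist": [0,0,0],"fingers": -1}
    - {"translation": [0,0.0008,0.001],"twist": [0,0,0],"fingers": 0.5}
    - {"translation": [0,0.0008,0.001],"twist": [0,0,0],"fingers": 0.8}
    - {"translation": [0,0.0008,0.001],"twist": [0,0,0],"fingers": 1}
    - {"translation": [0,0.0008,0.001],"twist": [0,0,0],"fingers": 1}

```text
time: 29.48
eef_pos: [0.4804, -0.0143, 0.0094]
tcp_rot: [0.761, 0.649, 0.0, 0.0]
contact_force: [0.3, 0.3, 0.1]
opening: 1.0
finger_force: 0.0
```

>>> arm_command:
  steps:
    - {"translation": [0,0,-0.05],"twist": [0,0,0],"fingers": 1}
    - {"translation": [0,0,-0.12],"twist": [0,0,0],"fingers": 1}
    - {"translation": [0,0,-0.2],"twist": [0,0,0],"fingers": 1}
    - {"translation": [0,0,-0.24],"twist": [0,0,0],"fingers": 1}
    - {"translation": [0,0,-0.24],"twist": [0,0,0],"fingers": 1}

```text
time: 30.1
eef_pos: [0.4822, -0.0147, 0.1926]
tcp_rot: [0.761, 0.649, 0.002, 0.003]
contact_force: [-0.1, -0.4, -0.4]
opening: 0.998
finger_force: 0.0
```

```bash
python3 - <<'E'
from prof import *
c=cam("wrist");c=cam("wrist");c=cam("wrist");s0=get_state();p=s0["eef_pos"];Rt=Ro.from_quat(s0["tcp_rot"]).as_matrix();print(p.round(4))
save(c,"w12.png",None,1.5);np.savez("w12.npz",pixels=c["pixels"],K=c["K"],R=c["R"],t=c["t"],p=p,Rt=Rt)
h,s,v=[a.astype(int) for a in cv2.split(cv2.cvtColor(c["pixels"],cv2.COLOR_RGB2HSV))]
for nm,mm,z in (("dark",(v<75)&(s<140),.004),("block",(h<=16)&(s>140)&(v>60),.038)):
    print(nm)
    for o in prof(c,mm,z,160,360,range(96,270,8),p,Rt): print(*o)
    col=np.nonzero(mm[:,258])[0];print("col258",col[col>80][:1],col[-1:],)
    print("col190/200",[np.nonzero(mm[80:280,x])[0][[0,-1]]+80 for x in (215,220,225) if mm[80:280,x].any()])
E
python3 go.py .43 .13 .25 -20
```

```text
[ 0.4792 -0.014   0.1874]
dark
96 206 311 106 [68.4, -47.1] [68.4, 52.2]
104 207 311 105 [61.2, -46.5] [61.2, 52.6]
112 207 311 42 [53.8, -46.9] [53.8, 52.9]
120 207 310 34 [46.3, -47.2] [46.3, 52.4]
128 208 309 23 [38.7, -46.6] [38.7, 51.8]
136 208 223 16 [31.0, -47.0] [31.0, -31.4]
144 208 224 17 [23.2, -47.4] [23.2, -30.7]
152 209 224 16 [15.3, -46.8] [15.3, -31.0]
160 209 224 16 [7.2, -47.1] [7.2, -31.2]
168 210 297 18 [-1.0, -46.5] [-0.9, 41.7]
176 210 304 27 [-9.3, -46.9] [-9.2, 49.1]
184 210 306 31 [-17.7, -47.2] [-17.7, 51.5]
192 211 306 31 [-26.3, -46.6] [-26.2, 51.9]
200 211 306 31 [-35.0, -47.0] [-34.9, 52.3]
208 211 306 31 [-43.8, -47.4] [-43.8, 52.7]
216 212 305 31 [-52.8, -46.7] [-52.8, 52.0]
224 212 305 31 [-62.0, -47.1] [-61.9, 52.4]
232 213 304 92 [-71.2, -46.4] [-71.2, 51.8]
col258 [91] [383]
col190/200 [array([ 90, 235]), array([ 90, 235]), array([ 90, 235])]
block
120 224 293 70 [50.0, -27.7] [50.0, 32.4]
128 224 292 69 [43.2, -27.9] [43.2, 31.8]
136 225 300 74 [36.3, -27.2] [36.3, 39.0]
144 225 299 75 [29.3, -27.4] [29.3, 38.4]
152 225 302 74 [22.1, -27.7] [22.2, 41.3]
160 226 301 74 [14.9, -27.0] [14.9, 40.7]
168 226 299 67 [7.6, -27.2] [7.6, 39.2]
176 226 291 66 [0.1, -27.4] [0.2, 32.3]
184 226 291 66 [-7.4, -27.7] [-7.4, 32.5]
192 227 290 64 [-15.1, -27.0] [-15.1, 31.9]
200 227 290 64 [-22.9, -27.2] [-22.9, 32.1]
208 227 290 64 [-30.8, -27.4] [-30.8, 32.4]
216 228 290 63 [-38.9, -26.7] [-38.8, 32.6]
224 228 290 63 [-47.1, -26.9] [-47.0, 32.9]
col258 [114] [230]
col190/200 [array([117, 164])]
t 30.25 pos [ 0.4792 -0.014   0.1874] psi -9.13 F [ 0.1  0.3 -0.2] op 0.999
T [0.1792, -0.0955, -0.0831] W [-0.0031, 0.0, 0.1812] rows 3.0
```

Block placed and centred within a millimetre. Now the offcut.

```bash
python3 go.py .4 .26 .2 15
```

```text
t 30.25 pos [ 0.4792 -0.014   0.1874] psi -9.13 F [ 0.1  0.3 -0.2] op 0.999
T [0.344, -0.1623, -0.0161] W [-0.003, -0.0009, -0.4021] rows 5.0
```

>>> arm_command:
  steps:
    - {"translation": [0.344,-0.162,-0.016],"twist": [0,0,-0.402],"fingers": 1}
    - {"translation": [0.344,-0.162,-0.016],"twist": [0,0,-0.402],"fingers": 1}
    - {"translation": [0.344,-0.162,-0.016],"twist": [0,0,-0.402],"fingers": 1}
    - {"translation": [0.344,-0.162,-0.016],"twist": [0,0,-0.402],"fingers": 1}
    - {"translation": [0.344,-0.162,-0.016],"twist": [0,0,-0.402],"fingers": 1}

```text
time: 30.88
eef_pos: [0.3989, 0.2616, 0.1989]
tcp_rot: [0.608, 0.794, -0.002, -0.001]
contact_force: [0.4, 0.1, -0.6]
opening: 0.997
finger_force: 0.0
```

>>> arm_command:
  steps:
    - {"translation": [0,0,0],"twist": [0,0,0],"fingers": 1}
    - {"translation": [0,0,0],"twist": [0,0,0],"fingers": 1}
    - {"translation": [0,0,0],"twist": [0,0,0],"fingers": 1}

```text
time: 31.25
eef_pos: [0.4014, 0.2586, 0.2004]
tcp_rot: [0.61, 0.793, -0.001, -0.0]
contact_force: [0.9, -0.0, -0.2]
opening: 0.995
finger_force: 0.0
```

```bash
python3 - <<'E'
from prof import *
c=cam("wrist");s0=get_state();p=s0["eef_pos"];Rt=Ro.from_quat(s0["tcp_rot"]).as_matrix();print(p.round(4))
save(c,"w13.png",None,1.5);np.savez("w13.npz",pixels=c["pixels"],K=c["K"],R=c["R"],t=c["t"],p=p,Rt=Rt)
h,s,v=[a.astype(int) for a in cv2.split(cv2.cvtColor(c["pixels"],cv2.COLOR_RGB2HSV))]
r=recognise(c,"offcut")[:1];print(r);y,x=map(int,r[0]["point"])
print([(h[y,i],s[y,i],v[y,i]) for i in range(x-70,x+71,10)]);print([(i,h[i,x],s[i,x],v[i,x]) for i in range(60,300,10)])
E
python3 go.py .43 .13 .25 -20
```

```text
[0.4015 0.2586 0.2008]
[{'point': [162.0, 248.7], 'conf': 0.97}]
[(np.int64(18), np.int64(158), np.int64(155)), (np.int64(18), np.int64(159), np.int64(151)), (np.int64(17), np.int64(157), np.int64(154)), (np.int64(18), np.int64(166), np.int64(158)), (np.int64(25), np.int64(107), np.int64(157)), (np.int64(31), np.int64(89), np.int64(158)), (np.int64(33), np.int64(87), np.int64(162)), (np.int64(26), np.int64(107), np.int64(157)), (np.int64(29), np.int64(89), np.int64(157)), (np.int64(33), np.int64(76), np.int64(162)), (np.int64(32), np.int64(82), np.int64(161)), (np.int64(24), np.int64(149), np.int64(144)), (np.int64(17), np.int64(176), np.int64(142)), (np.int64(20), np.int64(154), np.int64(86)), (np.int64(20), np.int64(165), np.int64(85))]
[(60, np.int64(25), np.int64(146), np.int64(155)), (70, np.int64(24), np.int64(149), np.int64(156)), (80, np.int64(24), np.int64(148), np.int64(157)), (90, np.int64(24), np.int64(153), np.int64(157)), (100, np.int64(22), np.int64(110), np.int64(146)), (110, np.int64(28), np.int64(98), np.int64(156)), (120, np.int64(21), np.int64(119), np.int64(158))
[... 305 characters left out ...]
), (190, np.int64(24), np.int64(115), np.int64(157)), (200, np.int64(23), np.int64(120), np.int64(157)), (210, np.int64(24), np.int64(119), np.int64(157)), (220, np.int64(25), np.int64(114), np.int64(157)), (230, np.int64(18), np.int64(152), np.int64(154)), (240, np.int64(18), np.int64(158), np.int64(95)), (250, np.int64(18), np.int64(165), np.int64(94)), (260, np.int64(19), np.int64(194), np.int64(71)), (270, np.int64(21), np.int64(255), np.int64(114)), (280, np.int64(18), np.int64(171), np.int64(109)), (290, np.int64(18), np.int64(172), np.int64(108))]
t 31.35 pos [0.4016 0.2587 0.201 ] psi 14.88 F [-0.4 -0.2 -0.4] op 0.999
T [-0.1756, -0.0075, -0.0653] W [-0.0005, 0.0003, 0.5814] rows 4.0
```

Run:
```python
from prof import *
d=np.load("w13.npz");c={k:d[k] for k in d}
h,s,v=[a.astype(int) for a in cv2.split(cv2.cvtColor(c["pixels"],cv2.COLOR_RGB2HSV))]
m=((s<132)&(v>120)).astype(np.uint8);m=cv2.morphologyEx(m,cv2.MORPH_OPEN,np.ones((3,3)))
print(*rect(c,m>0,(162,249),.019))
for o in prof(c,m>0,.019,180,330,range(90,240,15),c["p"],c["Rt"]): print(*o)
```

```text
[393.4 256.6] [ 69.5 129.4] 15.3
105 211 284 74 [60.2, -43.4] [60.2, 25.9]
120 212 284 73 [46.4, -43.0] [46.4, 26.3]
135 212 284 73 [32.2, -43.6] [32.2, 26.7]
150 213 283 71 [17.6, -43.3] [17.6, 26.0]
165 214 283 70 [2.5, -42.9] [2.6, 26.4]
180 215 283 69 [-12.9, -42.5] [-12.9, 26.8]
195 217 282 66 [-28.8, -41.1] [-28.8, 26.2]
210 217 282 66 [-45.2, -41.8] [-45.2, 26.6]
225 220 282 62 [-62.1, -39.3] [-62.1, 27.0]
```

```bash
python3 go.py .3934 .2566 .05 15.2
```

```text
t 31.35 pos [0.4016 0.2587 0.201 ] psi 14.88 F [-0.4 -0.2 -0.4] op 0.999
T [0.0001, -0.0112, 0.2013] W [-0.0006, 0.0002, -0.0053] rows 3.0
```

>>> arm_command:
  steps:
    - {"translation": [0,-0.0112,0.08],"twist": [0,0,-0.005],"fingers": 1}
    - {"translation": [0,-0.0112,0.15],"twist": [0,0,-0.005],"fingers": 1}
    - {"translation": [0,-0.0112,0.19],"twist": [0,0,-0.005],"fingers": 1}
    - {"translation": [0,-0.0112,0.2],"twist": [0,0,-0.005],"fingers": 1}
    - {"translation": [0,-0.0112,0.2],"twist": [0,0,-0.005],"fingers": 1}

```text
time: 31.98
eef_pos: [0.3938, 0.2574, 0.0518]
tcp_rot: [0.607, 0.795, 0.0, 0.0]
contact_force: [-0.4, 0.2, -0.9]
opening: 1.001
finger_force: 0.0
```

```bash
python3 - <<'E'
from prof import *
c=cam("wrist");c=cam("wrist");c=cam("wrist");s0=get_state();p=s0["eef_pos"];Rt=Ro.from_quat(s0["tcp_rot"]).as_matrix();print(p.round(4))
h,s,v=[a.astype(int) for a in cv2.split(cv2.cvtColor(c["pixels"],cv2.COLOR_RGB2HSV))]
m=((s<132)&(v>110)).astype(np.uint8);m=cv2.morphologyEx(m,cv2.MORPH_OPEN,np.ones((3,3)))
for o in prof(c,m>0,.019,150,370,range(40,300,20),p,Rt): print(*o)
E
python3 go.py .3934 .2566 .003 15.2
```

```text
[0.3947 0.258  0.0532]
120 186 318 131 [62.1, -36.4] [62.0, 32.5]
140 187 317 131 [51.7, -36.6] [51.6, 32.6]
160 188 316 129 [40.9, -36.8] [40.8, 32.6]
180 190 315 126 [29.7, -36.4] [29.6, 32.7]
200 191 314 124 [18.1, -36.6] [18.0, 32.8]
220 192 313 122 [6.0, -36.8] [5.9, 32.8]
240 195 312 118 [-6.6, -35.8] [-6.7, 32.9]
260 197 311 114 [-19.7, -35.4] [-19.9, 33.0]
280 234 307 27 [-33.5, -13.7] [-33.6, 31.2]
t 32.12 pos [0.3947 0.258  0.0532] psi 15.28 F [-0.1 -1.4 -0.1] op 0.998
T [-0.0014, -0.0024, 0.0669] W [0.0035, -0.0003, 0.0014] rows 1.0
```

>>> arm_command:
  steps:
    - {"translation": [-0.001,-0.0025,0.025],"twist": [0,0,0],"fingers": 1}
    - {"translation": [-0.001,-0.0025,0.045],"twist": [0,0,0],"fingers": 1}
    - {"translation": [-0.001,-0.0025,0.057],"twist": [0,0,0],"fingers": 1}
    - {"translation": [-0.001,-0.0025,0.063],"twist": [0,0,0],"fingers": 1}
    - {"translation": [-0.001,-0.0025,0.065],"twist": [0,0,0],"fingers": 1}

```text
time: 32.75
eef_pos: [0.3917, 0.2564, 0.0025]
tcp_rot: [0.607, 0.795, -0.0, -0.0]
contact_force: [0.1, 0.8, 0.1]
opening: 0.998
finger_force: 0.0
```

>>> arm_command:
  steps:
    - {"translation": [0,0,0],"twist": [0,0,0],"fingers": 0.8}
    - {"translation": [0,0,0],"twist": [0,0,0],"fingers": 0.6}
    - {"translation": [0,0,0],"twist": [0,0,0],"fingers": 0.2}
    - {"translation": [0,0,0],"twist": [0,0,0],"fingers": -1}
    - {"translation": [0,0,0],"twist": [0,0,0],"fingers": -1}
  grip_force: 40

```text
time: 33.38
eef_pos: [0.392, 0.2565, 0.0034]
tcp_rot: [0.607, 0.795, 0.0, 0.0]
contact_force: [-2.1, -0.1, 6.1]
opening: 0.808
finger_force: 44.4
```

>>> arm_command:
  steps:
    - {"translation": [0,0,-0.01],"twist": [0,0,0],"fingers": -1}
    - {"translation": [0,0,-0.04],"twist": [0,0,0],"fingers": -1}
    - {"translation": [0,0,-0.1],"twist": [0,0,0],"fingers": -1}
    - {"translation": [0,0,-0.17],"twist": [0,0,0],"fingers": -1}
    - {"translation": [0,0,-0.2],"twist": [0,0,0],"fingers": -1}

```text
time: 34.0
eef_pos: [0.393, 0.2569, 0.1563]
tcp_rot: [0.607, 0.795, 0.003, 0.002]
contact_force: [-0.5, 0.4, -0.8]
opening: 0.805
finger_force: 45.9
```

```bash
python3 go.py .48 .03 .18 -10 .43 -.19 .16 -26.5
python3 - <<'E'
from h import *
c=cam("scene")
for q in ("sanding_block","offcut","offcut_pad"): print(q,recognise(c,q)[:1])
E
```

```text
t 34.0 pos [0.393  0.2569 0.1563] psi 15.3 F [-0.5  0.4 -0.8] op 0.805
T [-0.3224, 0.0322, -0.0317] W [0.0057, -0.0019, 0.4217] rows 4.0
T [-0.3005, -0.0147, 0.0267] W [0.0, 0.0, 0.275] rows 4.0
sanding_block []
offcut [{'point': [282.7, 243.5], 'conf': 0.66}]
offcut_pad []
```

>>> arm_command:
  steps:
    - {"translation": [-0.322,0.032,-0.032],"twist": [0,0,0.422],"fingers": -1}
    - {"translation": [-0.322,0.032,-0.032],"twist": [0,0,0.422],"fingers": -1}
    - {"translation": [-0.322,0.032,-0.032],"twist": [0,0,0.422],"fingers": -1}
    - {"translation": [-0.322,0.032,-0.032],"twist": [0,0,0.422],"fingers": -1}
    - {"translation": [-0.322,0.032,-0.032],"twist": [0,0,0.422],"fingers": -1}

```text
time: 34.83
eef_pos: [0.4787, 0.0266, 0.1749]
tcp_rot: [0.768, 0.64, -0.001, -0.001]
contact_force: [-0.7, 0.5, -1.4]
opening: 0.803
finger_force: 45.9
```

>>> arm_command:
  steps:
    - {"translation": [-0.3,-0.015,0.027],"twist": [0,0,0.275],"fingers": -1}
    - {"translation": [-0.3,-0.015,0.027],"twist": [0,0,0.275],"fingers": -1}
    - {"translation": [-0.3,-0.015,0.027],"twist": [0,0,0.275],"fingers": -1}
    - {"translation": [-0.3,-0.015,0.027],"twist": [0,0,0.275],"fingers": -1}
    - {"translation": [-0.3,-0.015,0.027],"twist": [0,0,0.275],"fingers": -1}

```text
time: 35.45
eef_pos: [0.4266, -0.1903, 0.1541]
tcp_rot: [0.851, 0.525, -0.001, -0.002]
contact_force: [-0.2, 0.7, -0.7]
opening: 0.805
finger_force: 45.9
```

```bash
python3 go.py .394 -.262 .08 -26.5
```

```text
t 35.45 pos [ 0.4266 -0.1903  0.1541] psi -26.72 F [-0.2  0.7 -0.7] op 0.805
T [-0.1051, 0.0045, 0.0986] W [-0.0041, -0.0008, -0.0037] rows 2.0
```

>>> arm_command:
  steps:
    - {"translation": [-0.105,0.0045,0.03],"twist": [0,0,-0.004],"fingers": -1}
    - {"translation": [-0.105,0.0045,0.06],"twist": [0,0,-0.004],"fingers": -1}
    - {"translation": [-0.105,0.0045,0.09],"twist": [0,0,-0.004],"fingers": -1}
    - {"translation": [-0.105,0.0045,0.098],"twist": [0,0,-0.004],"fingers": -1}
    - {"translation": [-0.105,0.0045,0.098],"twist": [0,0,-0.004],"fingers": -1}

```text
time: 36.08
eef_pos: [0.3961, -0.2604, 0.0822]
tcp_rot: [0.849, 0.529, -0.0, -0.001]
contact_force: [0.2, 0.4, -0.5]
opening: 0.803
finger_force: 45.8
```

>>> arm_command:
  steps:
    - {"translation": [0,0,0],"twist": [0,0,0],"fingers": -1}
    - {"translation": [0,0,0],"twist": [0,0,0],"fingers": -1}
    - {"translation": [0,0,0],"twist": [0,0,0],"fingers": -1}
    - {"translation": [0,0,0],"twist": [0,0,0],"fingers": -1}

```text
time: 36.58
eef_pos: [0.3961, -0.262, 0.0831]
tcp_rot: [0.849, 0.528, 0.0, 0.0]
contact_force: [-0.2, 0.6, -0.0]
opening: 0.802
finger_force: 45.8
```

```bash
cat > pp.py <<'E'
from prof import *
c=cam("wrist");c=cam("wrist");s0=get_state();p=s0["eef_pos"];Rt=Ro.from_quat(s0["tcp_rot"]).as_matrix();print(p.round(4))
np.savez("w14.npz",pixels=c["pixels"],K=c["K"],R=c["R"],t=c["t"],p=p,Rt=Rt)
h,s,v=[a.astype(int) for a in cv2.split(cv2.cvtColor(c["pixels"],cv2.COLOR_RGB2HSV))]
save(c,"w14.png",None,1.5)
for nm,m,z in (("dark",(v<75),.004),("white",(s<60)&(v>90),.004),("wood",(s>=60)&(s<132)&(v>100),p[2]-.003+.019)):
    m=cv2.morphologyEx(m.astype(np.uint8),cv2.MORPH_OPEN,np.ones((3,3)))>0
    print(nm)
    for o in prof(c,m,z,130,390,list(range(84,160,4))+list(range(160,280,15)),p,Rt): print(*o)
E
python3 pp.py
```

```text
[ 0.396 -0.262  0.083]
dark
96 247 327 54 [72.9, -6.5] [72.9, 45.0]
100 173 327 155 [70.4, -53.7] [70.4, 45.2]
104 173 327 155 [67.9, -53.9] [67.9, 45.3]
108 173 327 155 [65.5, -54.1] [65.4, 45.5]
112 174 327 52 [62.9, -53.7] [62.9, 45.7]
116 174 327 45 [60.4, -53.9] [60.4, 45.8]
120 174 326 45 [57.9, -54.1] [57.9, 45.4]
250 164 351 23 [-36.4, -68.8] [-36.5, 69.9]
265 146 369 64 [-49.0, -83.4] [-49.0, 84.5]
white
112 225 304 80 [62.9, -20.8] [62.9, 30.8]
116 197 304 108 [60.4, -39.0] [60.4, 30.9]
120 197 304 108 [57.9, -39.1] [57.9, 31.1]
wood
128 265 345 77 [65.1, 3.1] [65.1, 33.5]
132 166 348 179 [63.6, -34.1] [63.6, 34.7]
136 166 349 181 [62.1, -34.2] [62.1, 35.2]
140 166 348 183 [60.6, -34.4] [60.6, 35.0]
144 166 348 181 [59.1, -34.5] [59.0, 35.1]
148 167 347 181 [57.5, -34.3] [57.5, 34.9]
152 167 347 177 [56.0, -34.4] [56.0, 35.0]
156 168 346 179 [54.4, -34.1] [54.4, 34.7]
160 168 346 179 [52.8, -34.3] [52.8, 34.9]
175 169 344 176 [46.8, -34.4] [46.8, 34.6]
190 171 343 173 [40.7, -34.1] [40.7, 34.7]
205 173 343 171 [34.3, -33.8] [34.3, 35.2]
220 173 342 170 [27.8, -34.3] [27.7, 35.3]
235 174 340 166 [21.0, -34.5] [21.0, 35.0]
250 176 339 146 [14.0, -34.2] [14.0, 35.1]
265 181 337 143 [6.8, -32.6] [6.8, 34.8]
```

```bash
cat > edge.py <<'E'
from tl import *
import sys
d=np.load("w14.npz");c={k:d[k] for k in d}
g=cv2.cvtColor(c["pixels"],cv2.COLOR_RGB2GRAY).astype(float)
def edge(cols,r0,r1,sign):
    out=[]
    for x in cols:
        q=np.diff(g[r0:r1,x])*sign;i=int(np.argmax(q))
        o=0
        if 0<i<len(q)-1:
            den=q[i-1]-2*q[i]+q[i+1]; o=.5*(q[i-1]-q[i+1])/den if den else 0
        out.append((x,r0+i+.5+o))
    return np.array(out)
def line(n,cols,r0,r1,sign,z):
    e=edge(cols,r0,r1,sign);w=bp(c,e,z);t=(np.c_[w,np.full(len(w),z)]-c["p"])@c["Rt"]*1000
    k=np.polyfit(t[:,1],t[:,0],1);
    for _ in range(3):
        res=np.abs(np.polyval(k,t[:,1])-t[:,0]);ok=res<max(.4,1.5*np.median(res));k=np.polyfit(t[ok,1],t[ok,0],1)
    print(n,"rows",e[0,1].round(1),e[-1,1].round(1),"tool x at y=0:",k[1].round(2),"slope deg",np.degrees(np.arctan(k[0])).round(2),ok.sum())
a=[int(i) for i in sys.argv[1:7]]
z=c["p"][2]-.003
line("pad",range(180,322,6),a[0],a[1],-1,.004)
line("white",range(204,300,6),a[2],a[3],1,.004)
line("wood bottom",range(176,340,6),a[4],a[5],-1,z)
i=255;print([(r,int(g[r,i])) for r in range(a[2],a[5]+8)])
E
python3 edge.py 88 106 108 120 112 140
```

```text
pad rows 95.8 95.1 tool x at y=0: 73.19 slope deg 0.33 24
white rows 112.3 111.5 tool x at y=0: 63.12 slope deg 0.47 16
wood bottom rows 135.5 123.5 tool x at y=0: 64.85 slope deg 0.11 19
[(108, 42), (109, 42), (110, 42), (111, 42), (112, 115), (113, 152), (114, 159), (115, 158), (116, 159), (117, 159), (118, 159), (119, 160), (120, 159), (121, 160), (122, 160), (123, 99), (124, 71), (125, 71), (126, 70), (127, 73), (128, 80), (129, 120), (130, 140), (131, 145), (132, 148), (133, 150), (134, 149), (135, 147), (136, 148), (137, 150), (138, 152), (139, 154), (140, 153), (141, 151), (142, 149), (143, 146), (144, 144), (145, 141), (146, 139), (147, 140)]
```

>>> arm_command:
  steps:
    - {"translation": [-0.0023,-0.0057,0.03],"twist": [0,0,-0.005],"fingers": -1}
    - {"translation": [-0.0023,-0.0057,0.055],"twist": [0,0,-0.005],"fingers": -1}
    - {"translation": [-0.0023,-0.0057,0.073],"twist": [0,0,-0.005],"fingers": -1}
    - {"translation": [-0.0023,-0.0057,0.076],"twist": [0,0,-0.005],"fingers": -1}
    - {"translation": [-0.0023,-0.0057,0.076],"twist": [0,0,-0.005],"fingers": -1}

```text
time: 37.3
eef_pos: [0.3917, -0.2618, 0.0261]
tcp_rot: [0.848, 0.53, 0.0, 0.0]
contact_force: [-0.7, 0.2, -0.6]
opening: 0.804
finger_force: 45.8
```

>>> arm_command:
  steps:
    - {"translation": [0,0,0],"twist": [0,0,0],"fingers": -1}
    - {"translation": [0,0,0],"twist": [0,0,0],"fingers": -1}
    - {"translation": [0,0,0],"twist": [0,0,0],"fingers": -1}

```text
time: 37.67
eef_pos: [0.3916, -0.2617, 0.0262]
tcp_rot: [0.848, 0.53, 0.0, 0.0]
contact_force: [-1.2, -0.8, -0.3]
opening: 0.804
finger_force: 45.8
```

```bash
python3 pp.py | grep -v "^2" ; python3 edge.py 88 108 108 122 112 140
```

```text
[ 0.3915 -0.2616  0.026 ]
dark
100 153 361 209 [73.3, -49.3] [73.3, 49.9]
104 153 361 209 [71.4, -49.5] [71.4, 50.0]
108 154 361 208 [69.6, -49.2] [69.6, 50.2]
112 154 360 207 [67.7, -49.4] [67.7, 49.9]
116 155 360 206 [65.8, -49.1] [65.8, 50.1]
120 155 359 60 [63.9, -49.2] [63.9, 49.8]
124 155 359 43 [62.0, -49.4] [62.0, 50.0]
128 156 359 26 [60.1, -49.1] [60.1, 50.2]
132 156 358 20 [58.2, -49.3] [58.2, 49.9]
136 156 358 18 [56.2, -49.5] [56.2, 50.1]
140 157 358 18 [54.3, -49.2] [54.3, 50.2]
144 157 357 18 [52.3, -49.4] [52.3, 49.9]
148 158 357 18 [50.3, -49.1] [50.3, 50.1]
152 158 356 18 [48.3, -49.3] [48.3, 49.8]
156 158 356 19 [46.3, -49.5] [46.3, 50.0]
160 159 356 19 [44.2, -49.1] [44.2, 50.2]
175 160 354 19 [36.4, -49.4] [36.4, 49.9]
190 162 353 17 [28.4, -49.1] [28.4, 50.1]
white
120 185 329 145 [63.9, -34.8] [63.9, 35.3]
wood
128 231 346 91 [65.1, -9.6] [65.1, 33.9]
132 166 348 179 [63.6, -34.1] [63.6, 34.7]
136 166 349 181 [62.1, -34.2] [62.1, 35.2]
140 166 348 183 [60.6, -34.4] [60.6, 35.0]
144 166 348 183 [59.0, -34.5] [59.0, 35.1]
148 167 347 181 [57.5, -34.2] [57.5, 34.9
[... 170 characters left out ...]
.6]
190 170 343 174 [40.7, -34.5] [40.6, 34.7]
pad rows 96.8 96.7 tool x at y=0: 74.79 slope deg 0.04 24
white rows 118.5 118.5 tool x at y=0: 64.64 slope deg -0.01 16
wood bottom rows 121.6 136.0 tool x at y=0: 64.84 slope deg 0.09 24
[(108, 45), (109, 46), (110, 46), (111, 45), (112, 44), (113, 44), (114, 44), (115, 43), (116, 42), (117, 41), (118, 45), (119, 152), (120, 168), (121, 168), (122, 168), (123, 104), (124, 74), (125, 75), (126, 73), (127, 63), (128, 81), (129, 126), (130, 147), (131, 153), (132, 156), (133, 158), (134, 157), (135, 154), (136, 155), (137, 159), (138, 160), (139, 161), (140, 161), (141, 159), (142, 157), (143, 154), (144, 151), (145, 147), (146, 146), (147, 147)]
```

>>> arm_command:
  steps:
    - {"translation": [0,0,0.01],"twist": [0,0,0],"fingers": -1}
    - {"translation": [0,0,0.017],"twist": [0,0,0],"fingers": -1}
    - {"translation": [0,0,0.021],"twist": [0,0,0],"fingers": -1}
    - {"translation": [0,0,0.0235],"twist": [0,0,0],"fingers": -1}
    - {"translation": [0,0,0.0235],"twist": [0,0,0],"fingers": -1}

```text
time: 38.4
eef_pos: [0.3914, -0.2615, 0.008]
tcp_rot: [0.848, 0.53, -0.0, -0.0]
contact_force: [0.4, 0.0, -1.1]
opening: 0.803
finger_force: 45.9
```

>>> arm_command:
  steps:
    - {"translation": [0,0,0.001],"twist": [0,0,0],"fingers": -1}
    - {"translation": [0,0,0.001],"twist": [0,0,0],"fingers": 0.7}
    - {"translation": [0,0,0.001],"twist": [0,0,0],"fingers": 1}
    - {"translation": [0,0,0.001],"twist": [0,0,0],"fingers": 1}
    - {"translation": [0,0,0.001],"twist": [0,0,0],"fingers": 1}

```text
time: 39.02
eef_pos: [0.3915, -0.2616, 0.0075]
tcp_rot: [0.848, 0.53, 0.0, 0.0]
contact_force: [-0.3, -0.8, -0.2]
opening: 0.998
finger_force: 0.0
```

>>> arm_command:
  steps:
    - {"translation": [0,0,-0.03],"twist": [0,0,0],"fingers": 1}
    - {"translation": [0,0,-0.1],"twist": [0,0,0],"fingers": 1}
    - {"translation": [0,0,-0.18],"twist": [0,0,0],"fingers": 1}
    - {"translation": [0,0,-0.26],"twist": [0,0,0],"fingers": 1}
    - {"translation": [0,0,-0.26],"twist": [0,0,0],"fingers": 1}

```text
time: 39.65
eef_pos: [0.394, -0.264, 0.2089]
tcp_rot: [0.848, 0.53, 0.001, 0.006]
contact_force: [0.2, -0.2, -0.7]
opening: 1.0
finger_force: 0.0
```

```bash
python3 go.py .45 -.48 .25 -26.5
python3 - <<'E'
from prof import *
c=cam("wrist");c=cam("wrist");c=cam("wrist");s0=get_state();p=s0["eef_pos"];Rt=Ro.from_quat(s0["tcp_rot"]).as_matrix()
h,s,v=[a.astype(int) for a in cv2.split(cv2.cvtColor(c["pixels"],cv2.COLOR_RGB2HSV))]
for nm,m,z in (("dark",v<75,.004),("wood",(s<132)&(v>85),.023)):
    m=cv2.morphologyEx(m.astype(np.uint8),cv2.MORPH_OPEN,np.ones((3,3)))>0
    print(nm)
    for o in prof(c,m,z,190,325,range(84,250,12),p,Rt): print(*o)
    print([np.nonzero(m[70:270,x])[0][[0,-1]]+70 for x in (212,255,285)])
E
```

```text
t 39.65 pos [ 0.394  -0.264   0.2089] psi -25.98 F [ 0.2 -0.2 -0.7] op 1.0
T [-0.2264, 0.1939, -0.0514] W [0.0116, 0.0042, 0.0087] rows 4.0
dark
96 207 308 97 [67.6, -48.0] [67.6, 51.9]
108 207 307 26 [56.2, -48.5] [56.2, 51.4]
120 208 306 25 [44.5, -48.1] [44.5, 51.0]
132 209 306 17 [32.6, -47.6] [32.6, 51.5]
144 209 220 12 [20.4, -48.2] [20.4, -35.9]
156 210 300 19 [7.9, -47.7] [7.9, 46.4]
168 210 304 24 [-4.8, -48.3] [-4.9, 51.1]
180 210 303 24 [-17.9, -48.9] [-17.9, 50.6]
192 211 303 25 [-31.3, -48.4] [-31.3, 51.2]
204 212 303 24 [-45.0, -47.9] [-45.0, 51.8]
216 212 302 24 [-59.0, -48.5] [-59.0, 51.3]
228 213 302 25 [-73.3, -48.0] [-73.4, 51.9]
[array([ 90, 224]), array([90, 99]), array([90, 98])]
wood
108 220 294 75 [57.6, -33.6] [57.6, 36.4]
120 221 293 73 [46.6, -33.1] [46.6, 35.9]
132 221 293 73 [35.3, -33.5] [35.3, 36.3]
144 221 293 73 [23.8, -33.9] [23.8, 36.7]
156 222 293 72 [12.0, -33.3] [12.0, 37.1]
168 222 292 71 [-0.0, -33.7] [-0.1, 36.5]
180 224 292 69 [-12.4, -32.1] [-12.4, 36.9]
192 226 291 64 [-25.0, -30.5] [-25.0, 36.3]
204 227 291 56 [-37.9, -29.8] [-38.0, 36.7]
216 228 290 51 [-51.2, -29.2] [-51.2, 36.1]Traceback (most recent call last):
  File "<stdin>", line 8, in <module>
IndexError: index 0 is out of bounds for axis 0 with size 0
```

>>> arm_command:
  steps:
    - {"translation": [-0.226,0.15,-0.06],"twist": [0,0,0],"fingers": 1}
    - {"translation": [-0.226,0.15,-0.06],"twist": [0,0,0],"fingers": 1}
    - {"translation": [-0.226,0.15,-0.06],"twist": [0,0,0],"fingers": 1}
    - {"translation": [-0.226,0.15,-0.06],"twist": [0,0,0],"fingers": 1}
    - {"translation": [-0.226,0.15,-0.06],"twist": [0,0,0],"fingers": 1}

```text
time: 40.42
eef_pos: [0.4175, -0.4636, 0.2443]
tcp_rot: [0.848, 0.529, -0.0, -0.002]
contact_force: [-0.2, -0.1, -0.1]
opening: 1.003
finger_force: 0.0
```

>>> arm_command:
  steps:
    - {"translation": [0,0,0],"twist": [0,0,0],"fingers": 1}
    - {"translation": [0,0,0],"twist": [0,0,0],"fingers": 1}
    - {"translation": [0,0,0],"twist": [0,0,0],"fingers": 1}

```text
time: 40.8
eef_pos: [0.4184, -0.4621, 0.2473]
tcp_rot: [0.848, 0.53, 0.0, -0.0]
contact_force: [0.2, -0.0, 0.5]
opening: 0.999
finger_force: 0.0
```

Run:
```python
from h import *
c=cam("scene");save(c,"s9.png",(110,310,130,397),2.9)
for q in "tape_measure sanding_block offcut marker glue_bottle pencil".split(): print(q,[(np.round(d["point"]).tolist(),round(d["conf"],2)) for d in recognise(c,q)[:1]])
```

```text
tape_measure []
sanding_block [([205.0, 271.0], 0.79)]
offcut [([163.0, 340.0], 0.69)]
marker [([142.0, 256.0], 0.76)]
glue_bottle [([159.0, 202.0], 0.6)]
pencil [([255.0, 254.0], 0.92)]
```

View pics/s9.png

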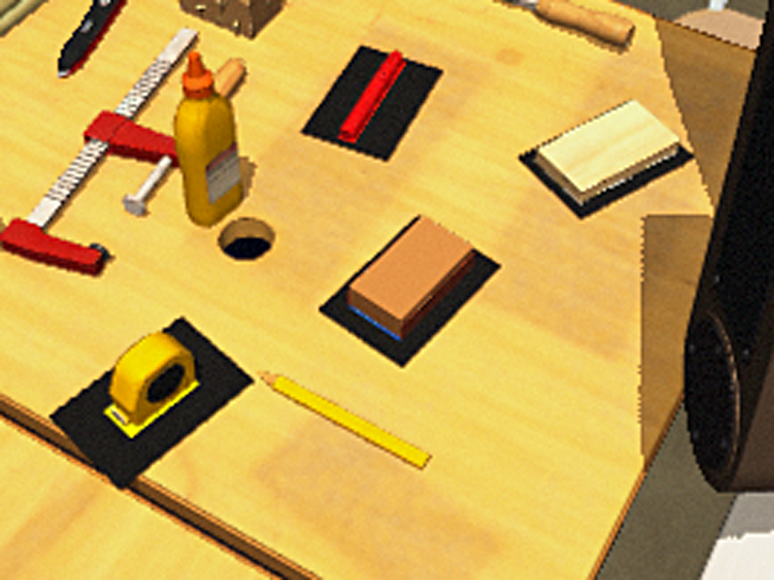

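The final picture shows all four things on their pads: marker (372, 97), tape upright (155, 380), block (412, 270) and offcut (610, 150). The bottle and pencil are unmoved. I'll do one numeric check of the tape's lengthwise centring before handing in.

Run:
```python
from h import *
f=np.radians(-13.6);ey=np.array([-np.sin(f),np.cos(f)]);ex=np.array([np.cos(f),np.sin(f)])
for n,ctr in (("scene",np.array([.612,.2044])),("side",None)):
    c=cam(n);h,s,v=[a.astype(int) for a in cv2.split(cv2.cvtColor(c["pixels"],cv2.COLOR_RGB2HSV))]
    rc=(235,182) if n=="scene" else (222,203)
    # pad from its dark corners (scene frame)
    if ctr is None: ctr=np.array([.6145,.2085])
    m=(h>20)&(h<33)&(s>170)&(v>60)
    y0,x0=rc;w=m[y0-35:y0+40,x0-40:x0+40]
    for r in range(0,75,5):
        x=np.nonzero(w[r])[0]
        if len(x): print(n,"row",y0-35+r,"cols",x0-40+x[0],x0-40+x[-1],len(x))
    for sy in(1,-1):
        for z in(.006,.022,.036,.05): print(sy,z,[proj(c,[np.r_[ctr+sy*.038*ey+sx*.0185*ex,z]]).round(1)[0].tolist() for sx in(1,-1)])
```

```text
scene row 200 cols 216 216 1
scene row 225 cols 182 186 5
scene row 230 cols 175 191 17
scene row 235 cols 170 191 17
scene row 240 cols 169 179 11
scene row 245 cols 168 194 12
scene row 250 cols 167 188 10
scene row 255 cols 169 182 10
scene row 260 cols 174 195 3
scene row 270 cols 196 196 1
1 0.006 [[165.4, 251.0], [174.7, 260.1]]
1 0.022 [[164.3, 247.5], [173.7, 256.7]]
1 0.036 [[163.3, 244.4], [172.9, 253.6]]
1 0.05 [[162.4, 241.2], [172.0, 250.5]]
-1 0.006 [[188.9, 232.8], [198.3, 241.3]]
-1 0.022 [[188.1, 229.2], [197.6, 237.8]]
-1 0.036 [[187.4, 226.1], [197.0, 234.7]]
-1 0.05 [[186.7, 222.8], [196.4, 231.4]]
side row 217 cols 187 189 3
side row 222 cols 185 189 4
side row 227 cols 210 211 2
side row 232 cols 199 201 3
1 0.006 [[178.8, 232.8], [187.2, 238.4]]
1 0.022 [[178.3, 227.5], [186.8, 233.0]]
1 0.036 [[177.9, 222.7], [186.4, 228.2]]
1 0.05 [[177.4, 218.0], [186.0, 223.3]]
-1 0.006 [[202.4, 222.4], [210.9, 227.5]]
-1 0.022 [[202.1, 217.3], [210.7, 222.3]]
-1 0.036 [[201.8, 212.7], [210.4, 217.7]]
-1 0.05 [[201.5, 208.1], [210.2, 213.0]]
```

```bash
python3 -c "
from plant import *
print(sign_off())"
```

```text
the job is handed in; nothing more can be done
None
```

The job is handed in: the marker, tape measure (upright), sanding block and offcut are each on their own shadow pads, released and lined up. By my measurements the block and offcut sit within about 1 mm of centre, the marker within about 2 mm and the tape within about 3 mm lengthwise. The glue bottle and pencil were left where they were, and the clock read about 41 s.

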